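Heft the treat tubs and pack the carrier

TASK

The three treat tubs in the slanted rack look alike but are filled to different levels. Heft them to find out how they rank, then pack the kit carrier's empty bay: the heaviest tub upright at the bottom, and the next heaviest squarely on top of it; the lightest one stays behind in the slot it came from, seated as before. Do not drop the tubs, and leave everything else on the counter as it is.

Things in the scene. Friction and masses are not known exactly. Their poses are not given: they have to be found in the camera images.
- rack: slotted wooden rack, fixed, 304 mm (y) by 100 mm (x), front to -x; three slots 100 mm apart along y, each leaning 30 degrees to the front: slot axis (-0.5, 0, 0.866) in the rack's frame. Fences and the blocks between slots stand 24 mm above the seat along that axis, so a tub's upper 56 mm is free, 34 mm clear between tubs. Play in a slot about 4 mm. Origin: centre of its footprint on the counter
- slot_left (a point): seat of the rack's left slot (+y side), 40 mm above the counter: where the axis of a tub meets the seat board; z of this frame is world-up, its x points away from the robot like the rack's
- slot_mid (a point): seat of the rack's middle slot: where the axis of a tub meets the seat board; z of this frame is world-up, its x points away from the robot like the rack's
- slot_right (a point): seat of the rack's right slot (-y side): where the axis of a tub meets the seat board; z of this frame is world-up, its x points away from the robot like the rack's
- tub_p_mid (a point): lidded plastic tub, one of three that look the same: white, grey ribbed screw lid, a plain cylinder 66 mm in diameter, 80 mm tall, flat at both ends, lid tight. Weight 0.08 to 0.48 kg, any two differ by 0.08 kg or more; nothing outside (nor this name) tells which is which. Starts in one of the rack's slots, leaning 30 degrees. Point: on its axis, 40 mm above its underside; z runs from underside to lid
- tub_q_mid (a point): lidded plastic tub, one of three that look the same: white, grey ribbed screw lid, a plain cylinder 66 mm in diameter, 80 mm tall, flat at both ends, lid tight. Weight 0.08 to 0.48 kg, any two differ by 0.08 kg or more; nothing outside (nor this name) tells which is which. Starts in one of the rack's slots, leaning 30 degrees. Point: on its axis, 40 mm above its underside; z runs from underside to lid
- tub_r_mid (a point): lidded plastic tub, one of three that look the same: white, grey ribbed screw lid, a plain cylinder 66 mm in diameter, 80 mm tall, flat at both ends, lid tight. Weight 0.08 to 0.48 kg, any two differ by 0.08 kg or more; nothing outside (nor this name) tells which is which. Starts in one of the rack's slots, leaning 30 degrees. Point: on its axis, 40 mm above its underside; z runs from underside to lid
- carrier: plywood kit carrier with aluminium corners, an open-topped box 192 mm (x) by 142 mm (y), fixed; its two ends (-x, +x) and the dividing wall across its middle are 105 mm high, its two long sides (-y, +y) only 70 mm; walls 8 mm thick. The bay on its -x side is empty, the other holds a flask that ends below the rim. Origin: centre of its underside
- bay_floor (a point): centre of the floor of the carrier's empty bay, 10 mm above the counter. The bay measures 84 mm along the carrier's x and 126 mm along its y, so it takes the tubs only one above the other, with room for fingers towards the low sides. Axes as the carrier's
- flask: squat steel flask, 70 mm in diameter, 78 mm tall, standing in the carrier's other bay: leave it alone; the origin is the centre of its underside
- scoop: brushed aluminium scoop, 185 mm long, 30 mm high, lying on the counter in front of the rack: leave it alone; the origin is near its middle, on the counter
- bowl: blue silicone bowl, 136 mm across, 46 mm high, at the far side of the counter: leave it alone; the origin is the centre of its underside
- chew_ring: pale nylon chew ring, 68 mm across, 15 mm thick, lying between rack and carrier: leave it alone; the origin is the centre of its underside
- clicker: small black plastic clicker, 60 x 34 x 14 mm, lying in front of the carrier: leave it alone; the origin is the centre of its underside
- boot_brush: wooden boot brush, 130 x 45 x 34 mm, lying at one side: leave it alone; the origin is the centre of its underside
- polish_tin: round flat tin of boot polish, 79 mm across, 24 mm high, at the other side: leave it alone; the origin is the centre of its underside
Not all that is in view belongs to the job. What is shaped like the part that bears tub_r_mid but blue or red is not meant.

How it is judged:
On the way, in this order (a step that is already met when the one before it is completed fails the run):
1. a tub is hefted: held in the fingers, 10 mm or more off its seat (((distance of tub_p_mid from where it was at the start of the episode above 0.01 m and contact force between the fingers and tub_p above 0.3 N) or (distance of tub_q_mid from where it was at the start of the episode above 0.01 m and contact force between the fingers and tub_q above 0.3 N) or (distance of tub_r_mid from where it was at the start of the episode above 0.01 m and contact force between the fingers and tub_r above 0.3 N))), for 0.2 s.
2. the heaviest tub (known by its weight on the floor, over 3.2 N) stands upright and released in the empty bay, alone (((x of tub_p_mid in the frame of bay_floor between -0.012 and 0.012 m and y of tub_p_mid in the frame of bay_floor between -0.032 and 0.032 m and z of tub_p_mid in the frame of bay_floor between 0.034 and 0.046 m and angle between tub_p_mid's own z axis and vertical below 0.12 rad and contact force between each of the fingers, tub_q, tub_r and tub_p below 0.05 N and linear speed of tub_p below 0.03 m/s and contact force between tub_p and carrier above 3.2 N) or (x of tub_q_mid in the frame of bay_floor between -0.012 and 0.012 m and y of tub_q_mid in the frame of bay_floor between -0.032 and 0.032 m and z of tub_q_mid in the frame of bay_floor between 0.034 and 0.046 m and angle between tub_q_mid's own z axis and vertical below 0.12 rad and contact force between each of the fingers, tub_p, tub_r and tub_q below 0.05 N and linear speed of tub_q below 0.03 m/s and contact force between tub_q and carrier above 3.2 N) or (x of tub_r_mid in the frame of bay_floor between -0.012 and 0.012 m and y of tub_r_mid in the frame of bay_floor between -0.032 and 0.032 m and z of tub_r_mid in the frame of bay_floor between 0.034 and 0.046 m and angle between tub_r_mid's own z axis and vertical below 0.12 rad and contact force between each of the fingers, tub_p, tub_q and tub_r below 0.05 N and linear speed of tub_r below 0.03 m/s and contact force between tub_r and carrier above 3.2 N))), for 0.2 s.
At the end, for the whole second after the job is handed in: heaviest tub upright (7 deg) on the bay floor, within 12 mm (x) and 32 mm (y) of its centre; the middle one upright on it, axes within 20 mm; the lightest within 12 mm of its start, seated at the slot's lean (6 deg); all released and at rest (((x of tub_p_mid in the frame of bay_floor between -0.012 and 0.012 m and y of tub_p_mid in the frame of bay_floor between -0.032 and 0.032 m and z of tub_p_mid in the frame of bay_floor between 0.034 and 0.046 m and angle between tub_p_mid's own z axis and vertical below 0.12 rad and contact force between tub_p and carrier above 4.8 N) or (x of tub_q_mid in the frame of bay_floor between -0.012 and 0.012 m and y of tub_q_mid in the frame of bay_floor between -0.032 and 0.032 m and z of tub_q_mid in the frame of bay_floor between 0.034 and 0.046 m and angle between tub_q_mid's own z axis and vertical below 0.12 rad and contact force between tub_q and carrier above 4.8 N) or (x of tub_r_mid in the frame of bay_floor between -0.012 and 0.012 m and y of tub_r_mid in the frame of bay_floor between -0.032 and 0.032 m and z of tub_r_mid in the frame of bay_floor between 0.034 and 0.046 m and angle between tub_r_mid's own z axis and vertical below 0.12 rad and contact force between tub_r and carrier above 4.8 N)) and ((z of tub_p_mid in the frame of bay_floor between 0.112 and 0.128 m and angle between tub_p_mid's own z axis and vertical below 0.12 rad and ((horizontal distance between tub_p_mid and tub_q_mid below 0.02 m and contact force between tub_p and tub_q between 1.6 and 3.2 N) or (horizontal distance between tub_p_mid and tub_r_mid below 0.02 m and contact force between tub_p and tub_r between 1.6 and 3.2 N))) or (z of tub_q_mid in the frame of bay_floor between 0.112 and 0.128 m and angle between tub_q_mid's own z axis and vertical below 0.12 rad and ((horizontal distance between tub_q_mid and tub_p_mid below 0.02 m and contact force between tub_q and tub_p between 1.6 and 3.2 N) or (horizontal distance between tub_q_mid and tub_r_mid below 0.02 m and contact force between tub_q and tub_r between 1.6 and 3.2 N))) or (z of tub_r_mid in the frame of bay_floor between 0.112 and 0.128 m and angle between tub_r_mid's own z axis and vertical below 0.12 rad and ((horizontal distance between tub_r_mid and tub_p_mid below 0.02 m and contact force between tub_r and tub_p between 1.6 and 3.2 N) or (horizontal distance between tub_r_mid and tub_q_mid below 0.02 m and contact force between tub_r and tub_q between 1.6 and 3.2 N)))) and ((distance of tub_p_mid from where it was at the start of the episode below 0.012 m and angle between tub_p_mid's own z axis and vertical between 0.42 and 0.63 rad) or (distance of tub_q_mid from where it was at the start of the episode below 0.012 m and angle between tub_q_mid's own z axis and vertical between 0.42 and 0.63 rad) or (distance of tub_r_mid from where it was at the start of the episode below 0.012 m and angle between tub_r_mid's own z axis and vertical between 0.42 and 0.63 rad)) and linear speed of each of tub_p, tub_q, tub_r below 0.03 m/s); the robot touches nothing.
It fails at once if a tub is dropped from more than about 5 cm ((linear speed of tub_q above 1 m/s and contact force between the fingers and tub_q below 0.05 N) or (linear speed of tub_p above 1 m/s and contact force between the fingers and tub_p below 0.05 N) or (linear speed of tub_r above 1 m/s and contact force between the fingers and tub_r below 0.05 N)).
It fails at once if another thing on the counter is shifted by more than 30 mm (distance of any of flask, scoop, bowl, chew_ring, clicker, boot_brush, polish_tin from where it was at the start of the episode above 0.03 m).
It also fails if it takes over 72 s, if anything falls off the work surface, if the arm or the gripper's body presses on something with over 40 N, if the wrist force passes 120 N, or if a joint passes its speed limit or range.

ROBOT

A 6-joint arm with a two-finger parallel gripper is mounted at the origin on the work surface. World frame = base frame: x ahead of the robot, y to its left, z up, the work surface at z = 0. Lengths are in m, angles in rad, forces in N, time in s.
With the tool pointing down it reaches from about 0.275 to 0.825 m from the base axis. Payload 4.9 kg.
Tool frame: the origin (TCP) lies midway between the tips of the shut fingers; the grasp point (between the pads) lies 19 mm behind it (robot.grip_point_offset is the distance from the TCP to the grasp point, in m); z points along the fingers, x is the direction in which the jaws open and shut, and the axes are right-handed (so a half turn about z gives the same grasp; the last joint's range is limited). The gripper opens to 85 mm and grips with 20 to 120 N. Pads are 22 mm wide; open, the fingers measure 114 mm over their backs; the gripper's body (76 mm by 85 mm) begins 54 mm behind the grasp point. The pads swing forward as they close: fully open they stand 13 mm farther back than shut.
Start: joints at [1.142, 0.326, -0.193, 1.052, 0, 1.437], TCP at [0.16, 0.526, 0.231] pointing down, gripper open.
Joint ranges: [-2.65, 2.65], [-0.97, 1.79], [-1.3, 1.35], [-1.93, 2.1], [-1.47, 1.37], [-3.14, 3.14]. Speed limits (rad/s): [2.57, 2.57, 3.14, 3.14, 3.14, 3.14].

INTERFACE

Orientations are given as a unit quaternion [x, y, z, w].
In Python, from workcell import telemetry, viewer, robot, spotter gives the robot as it stands.
- The arm moves only by the tool play_rows, never from a script. Its argument "series" is one flat list of numbers, 7 for each row, row after row: the shift along the tool's x, y, z in cm, then the turn, a rotation vector about the tool's x, y, z in degrees, then the opening, from -1 (shut) to 1 (fully open), so that 0 is half open. A call has 1 to 20 rows; each row shifts and turns the pose as measured when the row begins, along the tool's axes as they then stand; what a row does not reach is not made up. A row lasts 1/12 s, in which the tool goes at most 41.7 mm and 7.16 degrees, less where a joint would pass 70% of its speed; a pose out of reach is approached as far as the arm can. A call with a gripper value outside its range is refused whole. The fingers move at their own pace and stop on an object; "force" is the grip in N (left out, the last holds). Time passes only in rows, so rows that do not move let the fingers close. It gives the time, the measured TCP pose, the force and the opening at its end, in the units of the state.
- telemetry.get_state(): the state, without advancing time (a new reading comes with each control period).
- viewer.snapshot(name): name is "side" or "top"; returns the picture (400x640x3 uint8, red, green, blue); there is no depth.
- viewer.calibration(name): a dict with "mtx" (3x3 intrinsics, pixels), "k1" (the pictures are not rectified: a ray, as slopes to the right and down, at radius r is drawn at 1 + k1 r^2 times it, then the intrinsics apply), "position" and "attitude" of the camera in the world. Camera axes: x right, y down, z forward; pixel columns grow to the right and rows downward; lengths in m; the calibration is good to about 2 mm. A picture is of the moment at which its call begins. calibration takes no time and is no camera call.
- robot.job_done(): hands the job in, once; it reports no verdict.
Trained networks look in the newest picture that a camera, given by its name, has taken for a name from the list of things; names that differ only in an ending like _2 or _b are one class to them, and where a whole thing is asked for, a point or a joint stands for the part that bears it (a point fixed in the world has none). Each returns a list of dicts, best first, with "confidence" (0 to 1); they miss things now and then, are a little off and sometimes report something else, mostly with a low value. They report only what shows in the picture. A call takes as long as a camera call. They do not tell look-alikes from the thing itself.
- spotter.recognise(camera, label): "at" ([column, row] in pixels, amid what is visible of it).
- spotter.place_of(camera, label): "at" ([column, row] in pixels: a listed point, or the origin of a listed thing).
The state is a dict: "time_s": time; "qpos": joint angles; "dq": joint speeds; "joint_efforts": joint torques, N m; "position": TCP position; "orientation": TCP orientation; "ft_force": force on the tool from outside, world axes, zero at the start; "wrist_torque": the same for the moment, N m; "finger_gap": opening from 0.0 (shut) to 1.0 (fully open).
Only numpy, scipy, OpenCV 4.12 (cv2) and the standard library are available. Lean on these libraries where they do the work, as an engineer would, in place of code of your own. Each camera call takes 0.05 s, during which the arm holds its last target.

## Working session

There is one attempt and no reset: what is moved stays moved. The work goes in short steps, Python scripts to look and compute and a tool call to move; the robot and the scene stay as the last step left them, time stands still between calls to the robot, and variables do not carry over. Pictures are saved under pics/ and viewed, and the job is handed in when it is done.

Besides the shell and the picture viewer there is one more tool, called after "Emit:" as name(argument=value, ...) on one line, values as JSON. play_rows: Moves the arm, as the interface text tells. Its arguments: {"type":"object","properties":{"series":{"type":"array","items":{"type":"number"}},"force":{"type":"number"}},"required":["series"]}

```bash
ls -la; mkdir -p pics
python3 - <<'E'
from workcell import telemetry, viewer, robot, spotter
import cv2
print(telemetry.get_state())
for c in ("side","top"):
    im=viewer.snapshot(c); cv2.imwrite(f"pics/{c}0.png",im[:,:,::-1]); print(c,viewer.calibration(c))
E
```

```text
total 12
drwxr-xr-x  3 agent agent 4096 Dec  7 02:40 .
drwxr-xr-x 23 root  root  4096 Dec  7 02:40 ..
drwxr-xr-x  2 agent agent 4096 Dec  7 02:40 pics
{'time_s': 0.0, 'qpos': array([ 1.14180601e+00,  3.26941140e-01, -1.93598852e-01,  1.05198563e+00,
        1.25045155e-05,  1.43657255e+00]), 'dq': array([ 1.83794384e-03,  3.71861185e-04, -9.03787496e-05, -4.38936039e-04,
       -1.07804976e-03, -1.10079850e-03]), 'joint_efforts': array([-8.42671252e-04, -4.43395650e+01,  2.62441009e+01,  1.53707358e-02,
       -3.62993842e-04,  5.81302345e-06]), 'position': array([0.15953716, 0.52574397, 0.23049764]), 'orientation': array([ 8.03279376e-01,  5.95601794e-01, -7.60240011e-04,  4.11931877e-04]), 'ft_force': array([-0.04577209,  0.18050327,  0.32175604]), 'wrist_torque': array([ 0.0236687 ,  0.02384017, -0.01834389]), 'finger_gap': 0.998779059343727}
side {'mtx': array([[365.97792207,   0.        , 324.3266529 ],
       [  0.        , 365.97792207, 200.46120014],
       [  0.        ,   0.        ,   1.        ]]), 'k1': 0.016403973189953177, 'position': array([-0.11003458, -0.82370257,  0.92502921]), 'attitude': array([ 0.84227958, -0.32320775,  0.14445988, -0.40648888])}
top {'mtx': array([[440.17859576,   0.        , 310.28808851],
       [  0.        , 440.17859576, 201.47415438],
       [  0.        ,   0.        ,   1.        ]]), 'k1': -0.0648985600933577, 'position': array([ 0.31578571, -0.00192628,  1.83221514]), 'attitude': array([ 0.7146559 , -0.69612058,  0.04979868, -0.04693795])}
```

View pics/side0.png

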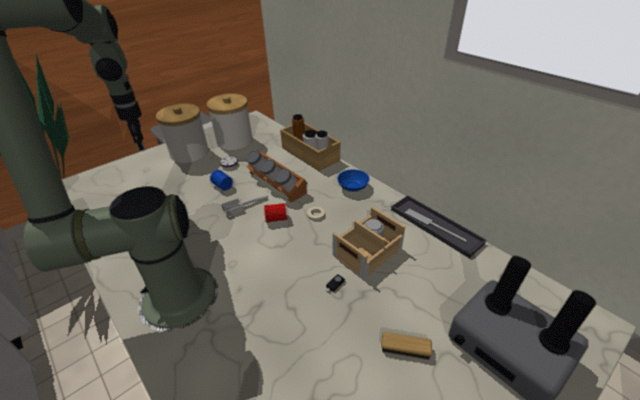

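View pics/top0.png

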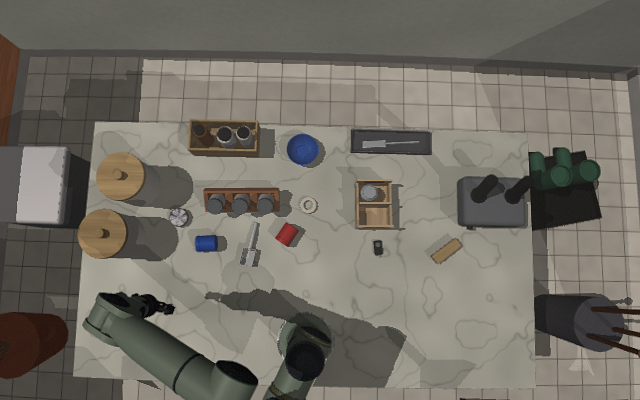

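Run:
```python
from workcell import telemetry, viewer, robot, spotter
for c in ("side","top"):
  for l in ("tub_p_mid","slot_left","slot_mid","slot_right","rack","bay_floor","carrier","scoop","chew_ring","clicker","flask"):
    print(c,l,[(round(d['confidence'],2),[round(float(v),1) for v in d['at']]) for d in spotter.place_of(c,l)])
print(telemetry.get_state()['time_s'])
```

```text
side tub_p_mid [(0.55, [273.4, 171.0])]
side slot_left [(0.98, [258.4, 167.8])]
side slot_mid [(0.63, [278.0, 174.2]), (0.32, [272.9, 183.4])]
side slot_right [(0.97, [289.8, 181.8]), (0.27, [351.4, 189.6])]
side rack [(0.95, [272.0, 182.7]), (0.16, [333.3, 280.4])]
side bay_floor [(0.64, [359.7, 258.5]), (0.42, [261.6, 165.4])]
side carrier [(0.6, [366.2, 252.0])]
side scoop [(0.87, [251.3, 204.0])]
side chew_ring [(0.49, [316.1, 212.0])]
side clicker [(0.63, [334.1, 281.3]), (0.42, [273.2, 172.4])]
side flask [(0.65, [373.9, 240.5]), (0.16, [260.9, 166.0])]
top tub_p_mid [(0.66, [238.1, 205.2]), (0.62, [245.0, 200.6]), (0.42, [264.9, 196.3])]
top slot_left [(0.81, [217.4, 197.9])]
top slot_mid [(0.92, [241.4, 199.7])]
top slot_right [(0.6, [262.7, 198.8])]
top rack [(0.76, [244.8, 198.4]), (0.57, [217.2, 201.0])]
top bay_floor [(0.58, [373.1, 217.5])]
top carrier []
top scoop [(0.9, [254.9, 239.6])]
top chew_ring [(0.64, [307.9, 206.4])]
top clicker [(0.41, [376.6, 246.6])]
top flask [(0.76, [367.2, 196.9]), (0.33, [264.9, 196.7])]
1.2
```

```bash
cat > h.py <<'E'
import numpy as np, cv2
from scipy.spatial.transform import Rotation as R
from scipy.optimize import least_squares
from workcell import telemetry, viewer, robot, spotter
def project(c,P):
    k=viewer.calibration(c); M=R.from_quat(k['attitude']).as_matrix()
    q=(np.atleast_2d(P)-k['position'])@M
    s=q[:,:2]/q[:,2:]; s=s*(1+k['k1']*(s**2).sum(1,keepdims=True))
    return s*[k['mtx'][0,0],k['mtx'][1,1]]+k['mtx'][:2,2]
def ray(c,uv):
    k=viewer.calibration(c); M=R.from_quat(k['attitude']).as_matrix()
    d=(np.array(uv)-k['mtx'][:2,2])/k['mtx'][0,0]; s=d.copy()
    for _ in range(20): s=d/(1+k['k1']*(s@s))
    return k['position'], M@np.r_[s,1]
def onplane(c,uv,z):
    o,d=ray(c,uv); return o+d*(z-o[2])/d[2]
def tri(a,b):
    f=lambda P: np.r_[project('top',P)[0]-a, project('side',P)[0]-b]
    r=least_squares(f,[.4,0,.05]); return r.x,np.abs(r.fun).max()
def crop(c,name,u0,v0,u1,v1,s,polys=[],img=None):
    im=img if img is not None else viewer.snapshot(c)
    im=cv2.resize(im[v0:v1,u0:u1,::-1],None,fx=s,fy=s,interpolation=cv2.INTER_CUBIC)
    for col,P in polys:
        q=((project(c,P)-[u0,v0]+.5)*s-.5); cv2.polylines(im,[np.round(q*8).astype(int)],False,col,1,cv2.LINE_AA,3)
    cv2.imwrite("pics/"+name+".png",im)
E
python3 - <<'E'
from h import *
t={'slot_left':([217.4,197.9],[258.4,167.8]),'slot_mid':([241.4,199.7],[275,177]),'slot_right':([262.7,198.8],[289.8,181.8]),'rack':([244.8,198.4],[272,182.7]),'bay':([373.1,217.5],[359.7,258.5]),'chew':([307.9,206.4],[316.1,212]),'flask':([367.2,196.9],[373.9,240.5])}
for k,v in t.items(): print(k,tri(*v))
for k,uv in dict(rack=[244.8,198.4],scoop=[254.9,239.6]).items(): print(k,onplane('top',uv,0))
a=cv2.imread('pics/top0.png')[:,:,::-1]; b=cv2.imread('pics/side0.png')[:,:,::-1]
crop('top','tr',195,175,295,250,8,img=a); crop('top','tc',340,165,420,240,8,img=a)
crop('side','sr',240,140,320,210,10,img=b); crop('side','sc',320,200,420,275,8,img=b)
E
```

```text
slot_left (array([0.56001924, 0.38372857, 0.03018141]), np.float64(2.4923136015545424))
slot_mid (array([0.56303933, 0.27945684, 0.03088984]), np.float64(0.22345962186636825))
slot_right (array([0.56945884, 0.18753679, 0.05062138]), np.float64(0.6337458483278624))
rack (array([0.55962738, 0.27589587, 0.00777568]), np.float64(3.6182301389992517))
bay (array([ 0.50865745, -0.27106238,  0.01067232]), np.float64(0.5195556614499708))
chew (array([0.54851052, 0.00098762, 0.01828651]), np.float64(0.933440393557305))
flask (array([ 0.59759139, -0.24799022,  0.01626436]), np.float64(1.4435489129631378))
rack [0.57400014 0.26975906 0.        ]
scoop [0.40228533 0.21987294 0.        ]
```

View pics/tr.png

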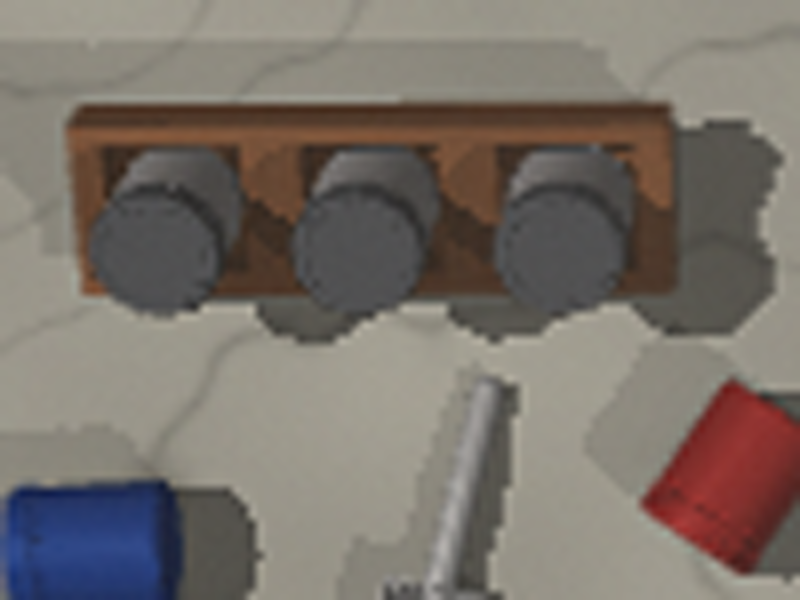

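View pics/sr.png

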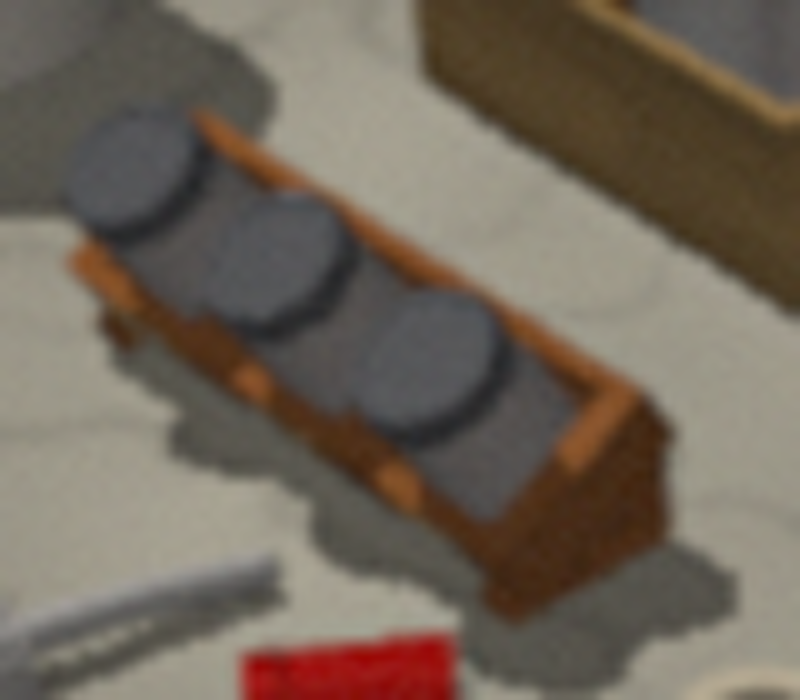

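View pics/tc.png

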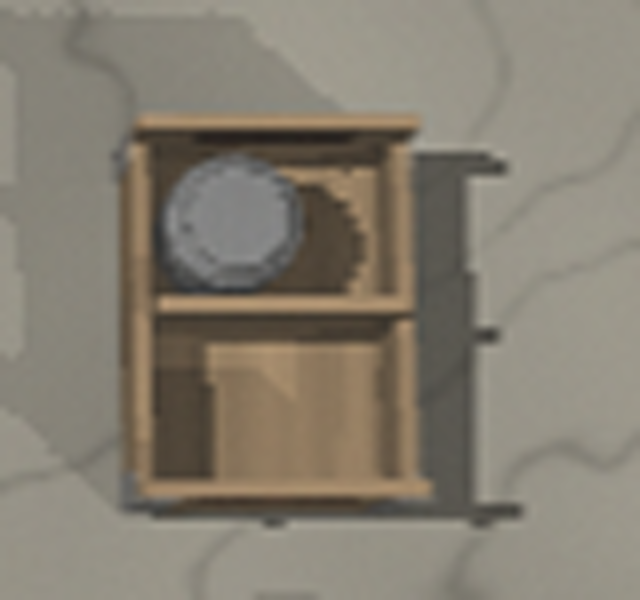

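View pics/sc.png

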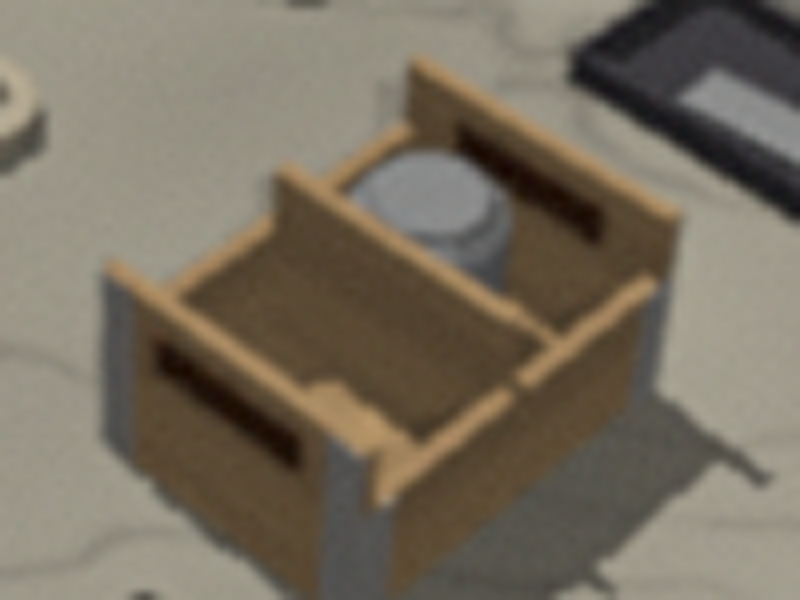

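```bash
cat > fit.py <<'E'
from h import *
def px(p,u0,v0,s): return np.array([u0+(p[0]+.5)/s-.5, v0+(p[1]+.5)/s-.5])
T=lambda p:px(p,195,175,8); S=lambda p:px(p,240,140,10); TC=lambda p:px(p,340,165,8); SC=lambda p:px(p,320,200,8)
def Rz(a): return np.array([[np.cos(a),-np.sin(a),0],[np.sin(a),np.cos(a),0],[0,0,1]])
cc=np.array([[.096,.071,.105],[.096,-.071,.105],[-.096,.071,.105],[-.096,-.071,.105]])
tc=[TC(p) for p in [(135,115),(420,115),(137,497),(430,497)]]
sc=[SC(p) for p in [(415,58),(682,210),(108,262),(365,455)]]
def pc(v): return cc@Rz(v[2]).T+[v[0],v[1],0]
for w in [(1,1),(1,0),(0,1)]:
    f=lambda v: np.r_[w[0]*(project('top',pc(v))-tc).ravel(), w[1]*(project('side',pc(v))-sc).ravel()]
    r=least_squares(f,[.55,-.27,0]); print('carrier',w,r.x,np.round(r.fun,2))
    if w==(1,1): C=r.x
tl=[T(p) for p in [(156,249),(358,250),(562,250)]]; sl=[S(p) for p in [(130,172),(278,260),(430,365)]]
def pl(v): 
    ax=np.array([-.5,0,.866])*.08
    return np.array([[0,.1,.04],[0,0,.04],[0,-.1,.04]])@Rz(v[2]).T+[v[0],v[1],0]+Rz(v[2])@ax
for w in [(1,1),(1,0),(0,1)]:
    f=lambda v: np.r_[w[0]*(project('top',pl(v))-tl).ravel(), w[1]*(project('side',pl(v))-sl).ravel()]
    r=least_squares(f,[.55,.27,0]); print('slotmid',w,r.x,np.round(r.fun,2))
    if w==(1,1): K=r.x
np.savez('fit.npz',C=C,K=K)
G=(0,255,0);Y=(0,255,255)
def circ(o,A,r): 
    t=np.linspace(0,2*np.pi,49); return o+np.c_[r*np.cos(t),r*np.sin(t),0*t]@A.T
polys=[]
A=Rz(K[2])@R.from_euler('y',-30,degrees=True).as_matrix()
for k,p in enumerate(pl(K)):
    polys+=[(G,circ(p,A,.033)),(Y,circ(p-A[:,2]*.056,A,.033))]
def rect(x0,x1,y0,y1,z,o): return np.array([[x0,y0,z],[x1,y0,z],[x1,y1,z],[x0,y1,z],[x0,y0,z]])@Rz(o[2]).T+[o[0],o[1],0]
cp=[(G,rect(-.096,.096,-.071,.071,.105,C)),(Y,rect(-.088,-.004,-.063,.063,.01,C)),(Y,rect(-.004,.004,-.063,.063,.105,C)),((255,0,0),rect(-.096,.096,-.071,.071,0,C))]
if __name__=='__main__':
    a=cv2.imread('pics/top0.png')[:,:,::-1]; b=cv2.imread('pics/side0.png')[:,:,::-1]
    crop('top','tr1',195,175,295,250,8,polys,img=a); crop('top','tc1',340,165,420,240,8,cp,img=a)
    crop('side','sr1',240,140,320,210,10,polys,img=b); crop('side','sc1',320,200,420,275,8,cp,img=b)
E
python3 fit.py
```

```text
carrier (1, 1) [ 0.55719509 -0.26135139  0.02614959] [ 0.02 -0.42 -0.23 -0.35  0.48 -0.2  -0.24 -0.23  0.38 -0.58 -0.02  0.39
 -0.94  0.64 -0.09  0.32]
carrier (1, 0) [ 0.55599614 -0.26132281  0.02319373] [ 0.08 -0.18 -0.16 -0.01  0.4   0.06 -0.32  0.13  0.   -0.   -0.    0.
 -0.    0.   -0.    0.  ]
carrier (0, 1) [ 0.5584509  -0.26093551  0.02858977] [-0.   -0.   -0.   -0.    0.   -0.   -0.   -0.    0.45 -0.8   0.09  0.09
 -0.73  0.45  0.19  0.04]
slotmid (1, 1) [0.56778247 0.27390747 0.0321556 ] [ 0.34  0.43  0.31  0.18  0.11  0.04  0.35 -0.8  -0.27 -0.29 -0.15 -0.73]
slotmid (1, 0) [0.56862819 0.2746526  0.02444239] [ 0.09  0.02  0.06 -0.04 -0.15  0.02  0.   -0.   -0.   -0.   -0.   -0.  ]
slotmid (0, 1) [0.56526791 0.27053497 0.04228384] [ 0.    0.    0.    0.    0.    0.    0.14 -0.14 -0.25  0.32  0.11 -0.18]
```

Run:
```python
import cv2,numpy as np
f=lambda n:cv2.resize(cv2.imread(f'pics/{n}.png'),(600,450))
cv2.imwrite('pics/m1.png',cv2.resize(np.vstack([np.hstack([f('tr1'),f('tc1')]),np.hstack([f('sr1'),f('sc1')])]),(800,600),interpolation=cv2.INTER_AREA))
```

```text
(no output)
```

View pics/sr1.png

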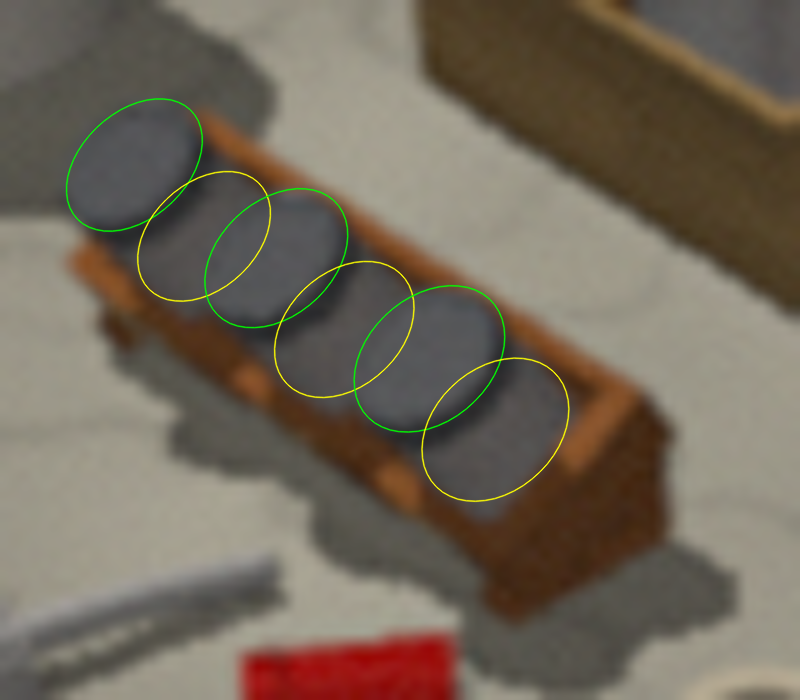

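View pics/tr1.png

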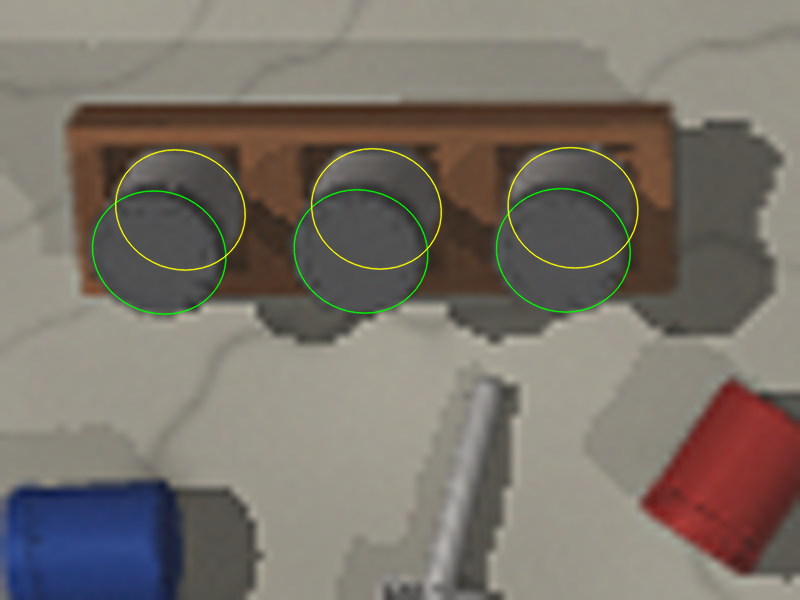

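View pics/m1.png

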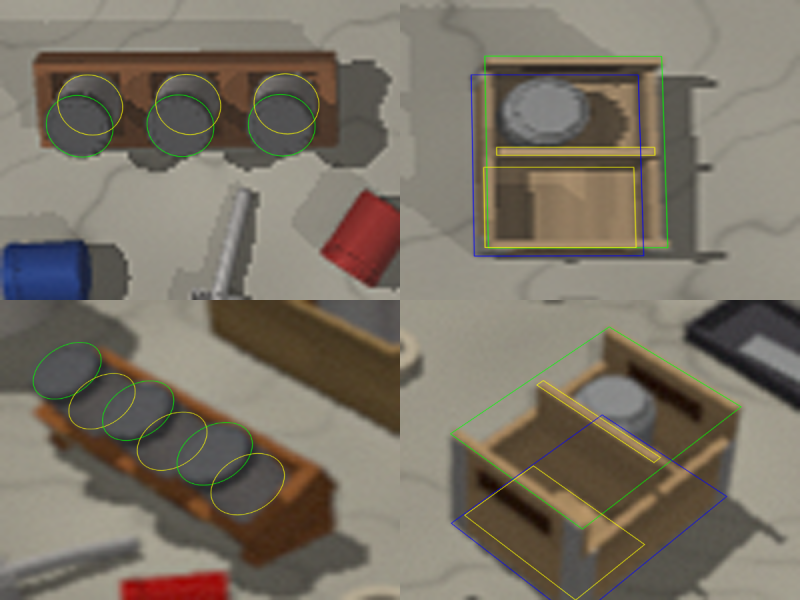

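```bash
cat >> h.py <<'E'
KX,KY,KA=0.5678,0.2740,0.028   # slot_mid, yaw
CX,CY,CA=0.5570,-0.2613,0.026
def Rz(a): return R.from_euler('z',a).as_matrix()
AX=Rz(KA)@np.array([-.5,0,np.sqrt(.75)])
def slot(i): return np.array([KX,KY,.04])+Rz(KA)@[0,{'l':.1,'m':0,'r':-.1}[i],0]
def Rtilt():
    z=-AX; x=Rz(KA)@[0,1,0]; return np.c_[x,np.cross(z,x),z]
def Rdown(a=CA):
    z=np.array([0,0,-1.]); x=Rz(a)@[0,1,0]; return np.c_[x,np.cross(z,x),z]
BAY=np.array([CX,CY,.01])+Rz(CA)@[-.046,0,0]
def delta(p,M=None):
    s=telemetry.get_state(); C=R.from_quat(s['orientation']).as_matrix()
    sh=C.T@(np.array(p)-s['position'])*100
    rv=np.degrees(R.from_matrix(C.T@M).as_rotvec()) if M is not None else None
    print('t',round(s['time_s'],2),'pos',s['position'].round(4),'gap',round(s['finger_gap'],3),'F',s['ft_force'].round(2),'| shift cm',sh.round(2),'rot',None if rv is None else rv.round(2))
E
python3 - <<'E'
from h import *
print(slot('l'),BAY,AX)
delta([.16,.526,.231],Rtilt()); print(Rtilt())
print(Rtilt().T@(slot('l')+AX*.12-telemetry.get_state()['position'])*100)
E
```

```text
[0.56500037 0.3739608  0.04      ] [ 0.51101555 -0.26249587  0.01      ] [-0.49980401 -0.01399817  0.8660254 ]
t 1.2 pos [0.1598 0.5263 0.2313] gap 1.0 F [-0.32  0.07 -0.03] | shift cm [-0.02  0.03  0.03] rot [-29.74   4.84 -18.07]
[[-0.02799634  0.86568594  0.49980401]
 [ 0.99960803  0.02424554  0.01399817]
 [ 0.          0.5        -0.8660254 ]]
[-16.36303072  25.14460855  24.60524346]
```

Emit:
play_rows(series=[0,0,0,-4.96,0.81,-3.01,1,0,0,0,-4.96,0.81,-3.01,1,0,0,0,-4.96,0.81,-3.01,1,0,0,0,-4.96,0.81,-3.01,1,0,0,0,-4.96,0.81,-3.01,1,0,0,0,-4.96,0.81,-3.01,1], force=50)

```text
time_s: 1.7
position: [0.1654, 0.5286, 0.2345]
orientation: [0.67, 0.691, 0.196, 0.187]
ft_force: [0.4, 0.0, -0.3]
finger_gap: 0.998
```

Run:
```python
from h import *
delta(slot('l')+AX*.12,Rtilt()); print(telemetry.get_state()['qpos'])
```

```text
t 1.7 pos [0.1654 0.5286 0.2345] gap 0.998 F [ 0.36  0.04 -0.29] | shift cm [-16.75  23.84  25.12] rot [ 1.42 -0.27  0.12]
[ 1.4157036   0.28515458 -0.36434836  0.80506016 -0.53722391  1.35233062]
```

Emit:
play_rows(series=[-1.5,2.15,2.25,0.1,0,0,1,-1.5,2.15,2.25,0.1,0,0,1,-1.5,2.15,2.25,0.1,0,0,1,-1.5,2.15,2.25,0.1,0,0,1,-1.5,2.15,2.25,0.1,0,0,1,-1.5,2.15,2.25,0.1,0,0,1,-1.5,2.15,2.25,0.1,0,0,1,-1.5,2.15,2.25,0.1,0,0,1,-1.5,2.15,2.25,0.1,0,0,1,-1.5,2.15,2.25,0.1,0,0,1,0,0,0,0,0,0,1])

```text
time_s: 2.62
position: [0.4747, 0.3954, 0.1492]
orientation: [0.661, 0.702, 0.195, 0.179]
ft_force: [-0.3, -0.2, 0.0]
finger_gap: 0.997
```

Run:
```python
from h import *
delta(slot('l')+AX*.12,Rtilt()); print(telemetry.get_state()['qpos'])
```

```text
t 2.62 pos [0.4747 0.3954 0.1492] gap 0.997 F [-0.3  -0.21  0.04] | shift cm [-2.5   2.22  1.91] rot [ 0.63 -1.32  1.53]
[ 0.72778495  0.29652572 -0.63245435  0.20255258 -0.31537071  0.5959129 ]
```

Emit:
play_rows(series=[-1.25,1.1,0.5,0.3,-0.65,0.75,1,-1.25,1.1,0.5,0.3,-0.65,0.75,1,0,0,0,0,0,0,1])

```text
time_s: 2.87
position: [0.5017, 0.3689, 0.1505]
orientation: [0.675, 0.691, 0.184, 0.18]
ft_force: [-0.3, -0.0, -0.7]
finger_gap: 0.999
```

Run:
```python
from h import *
delta(slot('l')+AX*.12,Rtilt())
crop('top','tr2',195,175,295,250,8); crop('side','sr2',200,110,320,200,6)
```

```text
t 2.87 pos [0.5017 0.3689 0.1505] gap 0.999 F [-0.31 -0.04 -0.75] | shift cm [ 0.33 -0.03  0.74] rot [-0.14  0.18 -0.2 ]
```

View pics/sr2.png

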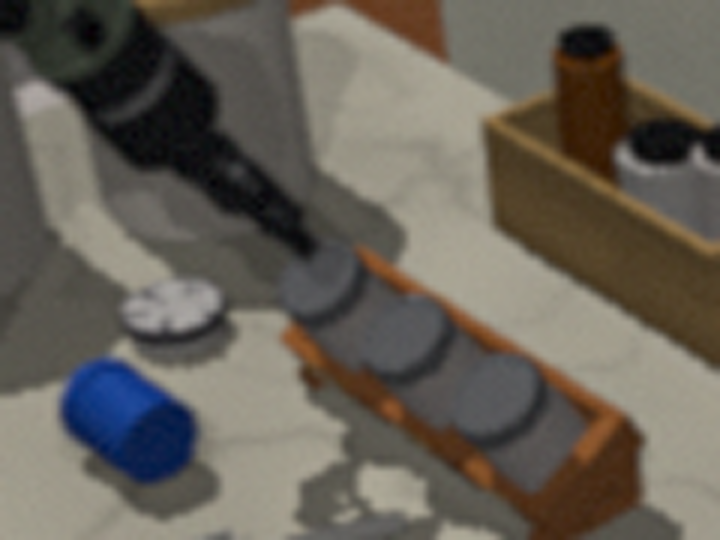

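View pics/tr2.png

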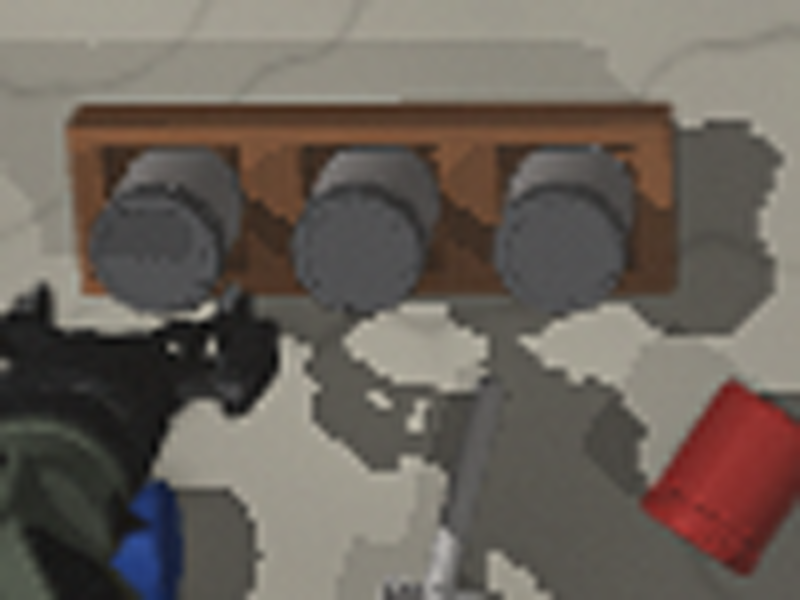

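Run:
```python
from h import *
s=telemetry.get_state(); M=R.from_quat(s['orientation']).as_matrix()
for d in (-.05,.05):
    P=s['position']+M@[d,0,-.013]
    print(d,(project('top',P)[0]-[195,175]+.5)*8-.5,(project('side',P)[0]-[200,110]+.5)*6-.5)
```

```text
-0.05 [241.65356066 303.90839238] [313.69240456 258.49927366]
0.05 [ 33.71110707 303.80093761] [231.44142757 204.38166156]
```

Emit:
play_rows(series=[0.35,0,0.8,0,0,0,1,0,0,1.5,0,0,0,1,0,0,1.5,0,0,0,1,0,0,1.5,0,0,0,1,0,0,1.5,0,0,0,1,0,0,0,0,0,0,1])

```text
time_s: 3.47
position: [0.5298, 0.3825, 0.0884]
orientation: [0.67, 0.696, 0.187, 0.177]
ft_force: [-0.2, 0.1, -0.7]
finger_gap: 1.0
```

Run:
```python
from h import *
delta(slot('l')+AX*.036,Rtilt())
F=[]
for i in range(8):
    viewer.snapshot('side' if i else 'top'); F.append(telemetry.get_state()['ft_force'])
F=np.array(F);print(F.mean(0),F.std(0))
delta(slot('l')+AX*.036,Rtilt())
```

```text
t 3.47 pos [0.5298 0.3825 0.0884] gap 1.0 F [-0.25  0.12 -0.75] | shift cm [-0.98  0.6   2.33] rot [-0.17 -0.48  0.44]
[-0.37871125  0.0555752  -0.04832606] [0.624174   0.48048536 0.33230172]
t 3.87 pos [0.5311 0.3827 0.0924] gap 1.002 F [-0.99  0.41 -0.14] | shift cm [-1.    0.28  2.61] rot [ 0.07 -0.58  0.33]
```

Emit:
play_rows(series=[-1.0,0.3,-0.5,0,-0.5,0.3,1,0,0,0,0,0,0,1])

```text
time_s: 4.03
position: [0.5315, 0.3723, 0.0994]
orientation: [0.673, 0.693, 0.187, 0.181]
ft_force: [0.8, 0.4, -0.5]
finger_gap: 1.005
```

Run:
```python
from h import *
delta(slot('l')+AX*.036,Rtilt())
for i in range(3):
    crop('top','tr3',195,175,295,250,8); 
    delta(slot('l')+AX*.036,Rtilt())
```

```text
t 4.03 pos [0.5315 0.3723 0.0994] gap 1.005 F [ 0.85  0.42 -0.48] | shift cm [ 0.07 -0.08  3.22] rot [ 0.12 -0.06  0.02]
t 4.08 pos [0.5315 0.3728 0.0991] gap 1.0 F [ 0.38  0.75 -1.08] | shift cm [ 0.01 -0.06  3.2 ] rot [ 0.11 -0.12  0.02]
t 4.13 pos [0.5314 0.373  0.0989] gap 1.002 F [-0.05  0.32  0.56] | shift cm [-0.01 -0.04  3.18] rot [ 0.09 -0.13  0.03]
t 4.18 pos [0.5314 0.3731 0.0986] gap 1.0 F [-0.45  0.22 -0.24] | shift cm [-0.02 -0.02  3.16] rot [ 0.08 -0.13  0.04]
```

View pics/tr3.png

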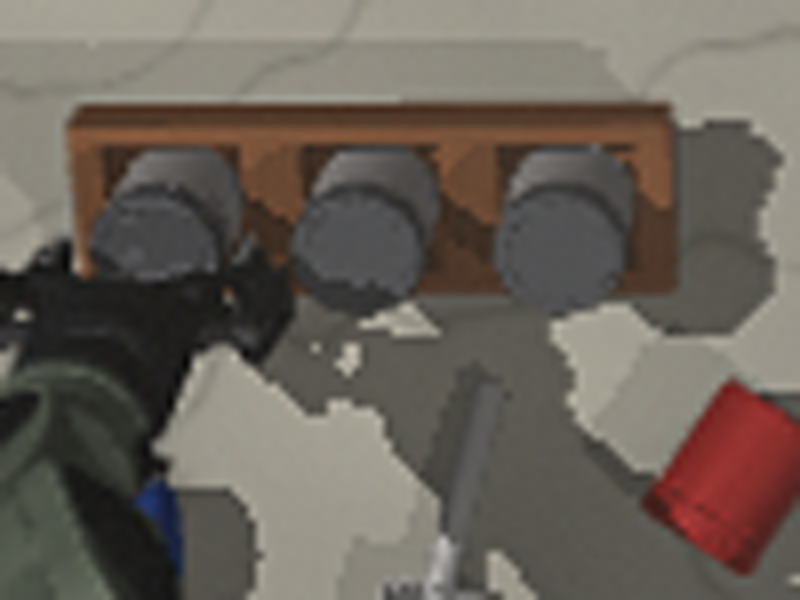

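Emit:
play_rows(series=[0,0,0.9,0,0,0,1,0,0,0.9,0,0,0,1,0,0,0.9,0,0,0,1,0,0,0,0,0,0,1,0,0,0,0,0,0,1])

```text
time_s: 4.6
position: [0.5465, 0.3734, 0.0722]
orientation: [0.673, 0.693, 0.187, 0.18]
ft_force: [0.7, 0.6, -0.5]
finger_gap: 1.002
```

Run:
```python
from h import *
delta(slot('l')+AX*.036,Rtilt())
for i in range(1):
    crop('top','tr4',195,175,295,250,8); 
    delta(slot('l')+AX*.036,Rtilt())
```

```text
t 4.6 pos [0.5465 0.3734 0.0722] gap 1.002 F [ 0.71  0.57 -0.46] | shift cm [ 0.   -0.01  0.11] rot [ 0.06 -0.12  0.02]
t 4.65 pos [0.5463 0.3733 0.0721] gap 1.001 F [-0.17  1.19 -0.13] | shift cm [0.02 0.01 0.11] rot [ 0.04 -0.11  0.03]
```

Emit:
play_rows(series=[0,0,0,0,0,0,-1,0,0,0,0,0,0,-1,0,0,0,0,0,0,-1,0,0,0,0,0,0,-1,0,0,0,0,0,0,-1,0,0,0,0,0,0,-1], force=50)

```text
time_s: 5.15
position: [0.546, 0.3738, 0.072]
orientation: [0.673, 0.693, 0.187, 0.18]
ft_force: [1.4, -0.4, -2.6]
finger_gap: 0.762
```

Run:
```python
from h import *
delta(slot('l')+AX*.036,Rtilt())
```

```text
t 5.15 pos [0.546  0.3738 0.072 ] gap 0.762 F [ 1.39 -0.45 -2.64] | shift cm [-0.04  0.04  0.12] rot [ 0.02 -0.16  0.05]
```

Emit:
play_rows(series=[0,0,-0.8,0,0,0,-1,0,0,-0.8,0,0,0,-1,0,0,-0.8,0,0,0,-1,0,0,-0.6,0,0,0,-1,0,0,0,0,0,0,-1,0,0,0,0,0,0,-1])

```text
time_s: 5.65
position: [0.5276, 0.3724, 0.098]
orientation: [0.673, 0.694, 0.184, 0.178]
ft_force: [-0.4, -0.4, -4.7]
finger_gap: 0.762
```

```bash
cat > heft.py <<'E'
from h import *
import sys
delta(slot(sys.argv[1])+AX*.036,Rtilt())
F=[];T=[]
for i in range(10):
    im=viewer.snapshot('top'); s=telemetry.get_state(); F.append(s['ft_force']);T.append(s['wrist_torque'])
F=np.array(F);print(F.mean(0),F.std(0),np.mean(T,0)); print(F[:,2].round(2))
crop('top','heft_'+sys.argv[1],195,175,295,250,8,img=im)
delta(slot(sys.argv[1])+AX*.036,Rtilt())
E
python3 heft.py l
```

```text
t 5.65 pos [0.5276 0.3724 0.098 ] gap 0.762 F [-0.39 -0.44 -4.69] | shift cm [0.04 0.36 3.3 ] rot [-0.28 -0.13  0.13]
[-0.34082183  0.04637938 -4.41933066] [0.40077783 0.45136808 0.48649202] [-0.03556768  0.93475212  0.00733814]
[-4.35 -5.25 -4.44 -3.54 -4.36 -4.24 -4.1  -4.69 -4.05 -5.16]
t 6.15 pos [0.5286 0.3727 0.0979] gap 0.76 F [ 0.34  0.35 -5.16] | shift cm [0.02 0.27 3.23] rot [-0.22 -0.13  0.09]
```

View pics/heft_l.png

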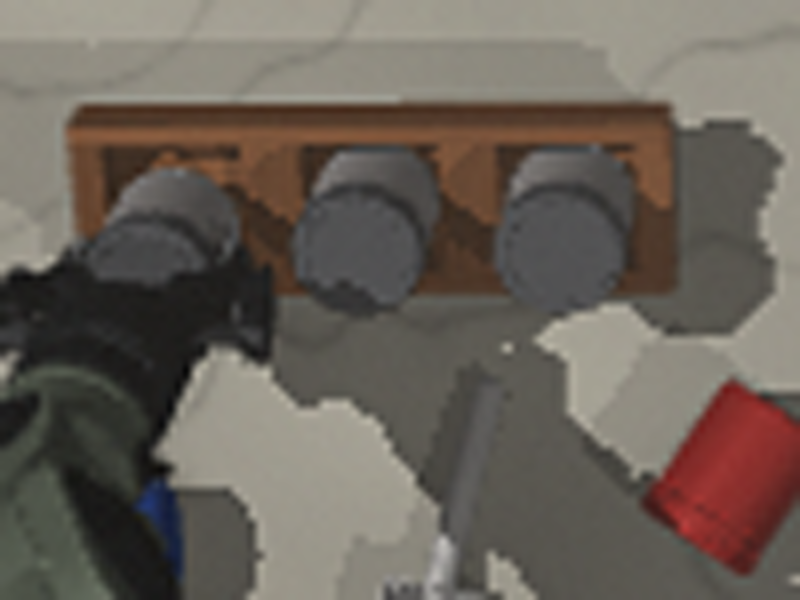

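Emit:
play_rows(series=[0,0,-1.5,0,0,0,-1,0,0,-2.8,0,0,0,-1,0,0,-2.8,0,0,0,-1,0,0,-2.8,0,0,0,-1,0,0,-2.8,0,0,0,-1,0,0,-1.5,0,0,0,-1,0,0,0,4,0,0,-1,0,0,0,6,0,0,-1,0,0,0,6,0,0,-1,0,0,0,6,0,0,-1,0,0,0,6,0,0,-1,0,0,0,3,0,0,-1,0,0,0,0,0,0,-1])

```text
time_s: 7.23
position: [0.453, 0.3693, 0.2277]
orientation: [0.695, 0.718, -0.014, -0.015]
ft_force: [0.8, -0.1, -4.8]
finger_gap: 0.765
```

Run:
```python
from h import *
delta(BAY+[0,0,.20],Rdown())
```

```text
t 7.23 pos [0.453  0.3693 0.2277] gap 0.765 F [ 0.77 -0.1  -4.77] | shift cm [-63.33   3.81   1.45] rot [-2.39 -0.14  0.37]
```

Emit:
play_rows(series=[-2,0.1,0,-0.4,0,0,-1,-3.5,0.2,0,-0.4,0,0,-1,-3.5,0.2,0,-0.4,0,0,-1,-3.5,0.2,0,-0.4,0,0,-1,-3.5,0.2,0,-0.4,0,0,-1,-3.5,0.2,0,0,0,0,-1,-3.5,0.2,0,0,0,0,-1,-3.5,0.2,0,0,0,0,-1,-3.5,0.2,0,0,0,0,-1,-3.5,0.2,0,0,0,0,-1,-3.5,0.2,0,0,0,0,-1,-3.5,0.2,0,0,0,0,-1,-3.5,0.2,0,0,0,0,-1,-3.5,0.2,0,0,0,0,-1,-3.5,0.2,0,0,0,0,-1,-3.5,0.2,0,0,0,0,-1,-3.5,0.2,0,0,0,0,-1,-2,0.2,0,0,0,0,-1,0,0,0,0,0,0,-1,0,0,0,0,0,0,-1])

```text
time_s: 8.9
position: [0.5147, -0.2556, 0.2293]
orientation: [0.691, 0.722, 0.004, 0.026]
ft_force: [-0.6, 1.4, -5.2]
finger_gap: 0.762
```

Run:
```python
from h import *
delta(BAY+[0,0,.20],Rdown()); print(telemetry.get_state()['qpos'])
```

```text
t 8.9 pos [ 0.5147 -0.2556  0.2293] gap 0.762 F [-0.58  1.37 -5.24] | shift cm [-0.61 -0.48  1.93] rot [2.43 1.85 1.06]
[-0.58861241  0.33245664 -0.19052461  0.99449767 -0.0013729  -0.6331    ]
```

Emit:
play_rows(series=[-0.5,-0.4,1.5,2.4,1.8,1,-1,0,0,0,0,0,0,-1,0,0,0,0,0,0,-1])

```text
time_s: 9.15
position: [0.5114, -0.2593, 0.2142]
orientation: [0.697, 0.717, -0.001, 0.002]
ft_force: [-0.2, 0.4, -4.4]
finger_gap: 0.762
```

Run:
```python
from h import *
delta(BAY+[0,0,.20],Rdown())
crop('top','tc5',340,165,420,240,8); crop('side','sc5',300,160,420,260,6)
for i in range(2): viewer.snapshot('top')
delta(BAY+[0,0,.20],Rdown())
```

```text
t 9.15 pos [ 0.5114 -0.2593  0.2142] gap 0.762 F [-0.21  0.37 -4.36] | shift cm [-0.31 -0.05  0.43] rot [0.1  0.19 0.15]
t 9.35 pos [ 0.5113 -0.2594  0.2148] gap 0.761 F [ 0.29 -1.03 -4.67] | shift cm [-0.31 -0.04  0.49] rot [0.12 0.21 0.15]
```

View pics/sc5.png

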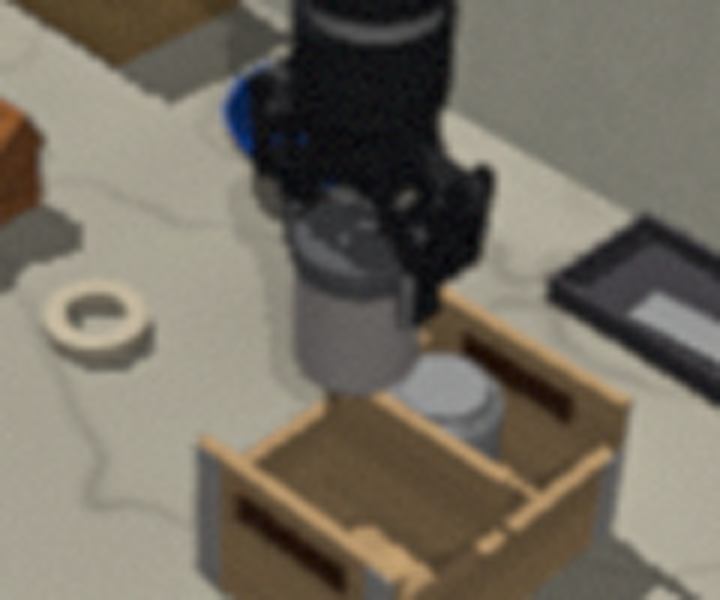

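View pics/tc5.png

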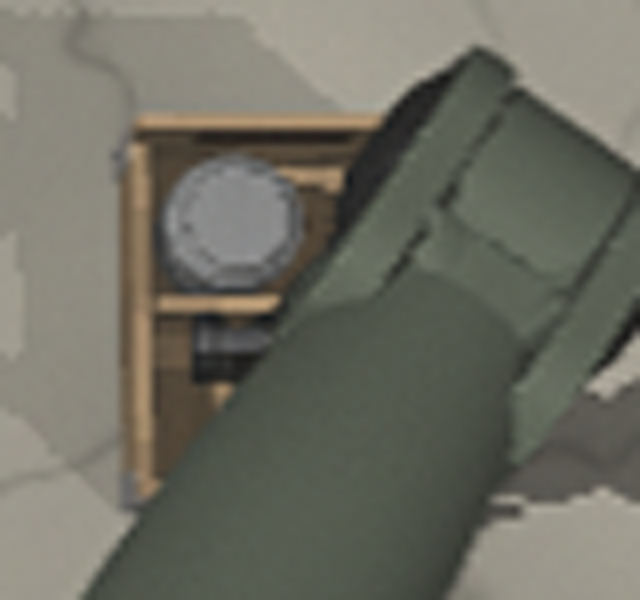

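```bash
cat > tubov.py <<'E'
from h import *
import sys
name,u0,v0,u1,v1,sc=sys.argv[1],*map(int,sys.argv[2:7])
s=telemetry.get_state(); M=R.from_quat(s['orientation']).as_matrix()
t=np.linspace(0,2*np.pi,49); ci=np.c_[.033*np.cos(t),.033*np.sin(t),0*t]
P=[((0,255,0),s['position']+(ci+[0,0,d])@M.T) for d in (.0375,-.0425)]
def rect(x0,x1,y0,y1,z): return np.array([[x0,y0,z],[x1,y0,z],[x1,y1,z],[x0,y1,z],[x0,y0,z]])@Rz(CA).T+[CX,CY,0]
P+=[((0,255,255),rect(-.088,-.004,-.063,.063,.105)),((255,0,0),rect(-.096,.096,-.071,.071,.105))]
crop('side',name,u0,v0,u1,v1,sc,P)
E
python3 tubov.py sc6 300 160 420 260 6
```

```text
(no output)
```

View pics/sc6.png

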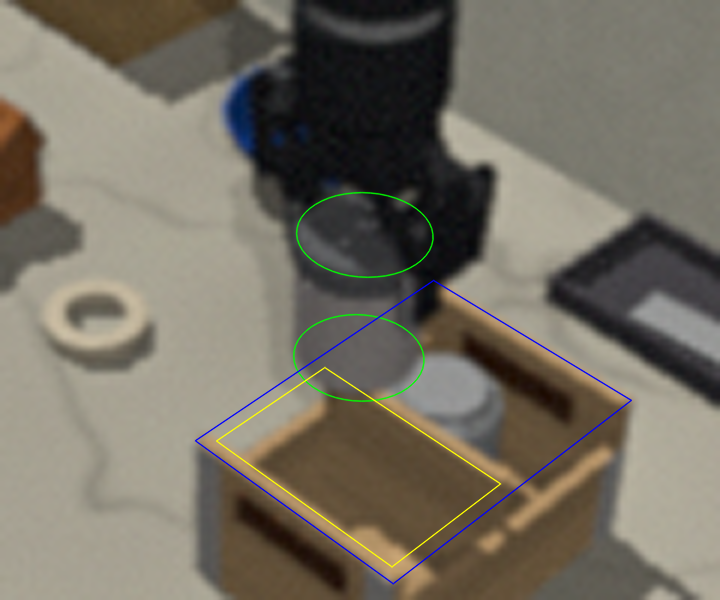

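Emit:
play_rows(series=[-0.3,0,1.0,0.1,0.2,0.1,-1,0,0,1.7,0,0,0,-1,0,0,1.7,0,0,0,-1,0,0,1.7,0,0,0,-1,0,0,1.7,0,0,0,-1,0,0,1,0,0,0,-1,0,0,0,0,0,0,-1,0,0,0,0,0,0,-1])

```text
time_s: 10.07
position: [0.5138, -0.2633, 0.1242]
orientation: [0.697, 0.717, 0.001, 0.005]
ft_force: [-0.3, -0.5, -4.4]
finger_gap: 0.758
```

```bash
python3 - <<'E'
from h import *
delta(BAY+[0,0,.05],Rdown())
E
python3 tubov.py sc7 300 160 420 260 6
```

```text
t 10.07 pos [ 0.5138 -0.2633  0.1242] gap 0.758 F [-0.31 -0.46 -4.36] | shift cm [ 0.13 -0.32  6.42] rot [0.44 0.34 0.18]
```

View pics/sc7.png

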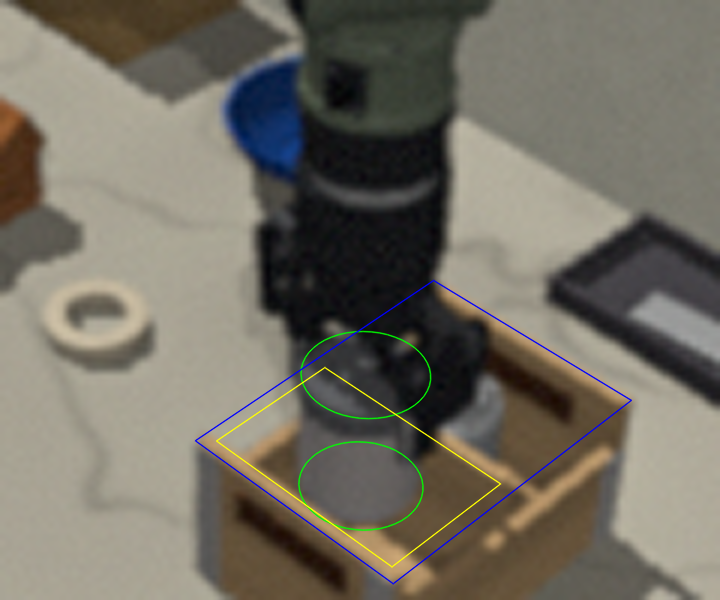

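Emit:
play_rows(series=[0.1,-0.3,1.0,0.4,0.3,0.2,-1,0,0,1.3,0,0,0,-1,0,0,1.3,0,0,0,-1,0,0,1.0,0,0,0,-1,0,0,0,0,0,0,-1,0,0,0,0,0,0,-1])

```text
time_s: 10.62
position: [0.5134, -0.2646, 0.0793]
orientation: [0.698, 0.716, 0.001, 0.004]
ft_force: [0.1, 0.0, -3.8]
finger_gap: 0.761
```

Run:
```python
from h import *
delta(BAY+[0,0,.0375],Rdown())
viewer.snapshot('top')
delta(BAY+[0,0,.0375],Rdown())
```

```text
t 10.62 pos [ 0.5134 -0.2646  0.0793] gap 0.761 F [ 0.07  0.02 -3.84] | shift cm [ 0.23 -0.25  3.18] rot [ 0.36  0.28 -0.07]
t 10.67 pos [ 0.5133 -0.2645  0.0793] gap 0.764 F [-0.69  0.44 -3.94] | shift cm [ 0.23 -0.24  3.18] rot [ 0.35  0.27 -0.07]
```

Emit:
play_rows(series=[0.25,-0.25,0.9,0.4,0.3,0,-1,0,0,0.9,0,0,0,-1,0,0,0.6,0,0,0,-1,0,0,0,0,0,0,-1,0,0,0,0,0,0,-1])

```text
time_s: 11.08
position: [0.5118, -0.2628, 0.0547]
orientation: [0.698, 0.716, 0.0, 0.001]
ft_force: [-0.5, 0.3, -3.5]
finger_gap: 0.762
```

Run:
```python
from h import *
delta(BAY+[0,0,.0375],Rdown())
viewer.snapshot('top')
delta(BAY+[0,0,.0375],Rdown())
```

```text
t 11.08 pos [ 0.5118 -0.2628  0.0547] gap 0.762 F [-0.53  0.27 -3.47] | shift cm [ 0.03 -0.08  0.72] rot [ 0.07  0.06 -0.06]
t 11.13 pos [ 0.5117 -0.2627  0.0547] gap 0.76 F [-0.49  0.2  -5.56] | shift cm [ 0.02 -0.07  0.72] rot [ 0.05  0.04 -0.06]
```

Emit:
play_rows(series=[0,0,0.35,0,0,0,-1,0,0,0.25,0,0,0,-1,0,0,0.15,0,0,0,-1,0,0,0.1,0,0,0,-1])

```text
time_s: 11.47
position: [0.5125, -0.2632, 0.0464]
orientation: [0.698, 0.716, 0.0, 0.002]
ft_force: [0.9, 1.5, 2.5]
finger_gap: 0.761
```

Run:
```python
from h import *
delta(BAY+[0,0,.0375],Rdown())
viewer.snapshot('top')
delta(BAY+[0,0,.0375],Rdown())
```

```text
t 11.47 pos [ 0.5125 -0.2632  0.0464] gap 0.761 F [0.91 1.53 2.52] | shift cm [ 0.07 -0.15 -0.11] rot [ 0.15  0.1  -0.06]
t 11.52 pos [ 0.5125 -0.2632  0.0465] gap 0.762 F [ 0.15  0.11 -4.64] | shift cm [ 0.07 -0.15 -0.11] rot [ 0.15  0.1  -0.06]
```

Emit:
play_rows(series=[0,0,0.2,0,0,0,-1,0,0,0.1,0,0,0,-1])

```text
time_s: 11.68
position: [0.5127, -0.2632, 0.0464]
orientation: [0.698, 0.716, 0.0, 0.002]
ft_force: [-2.2, 0.4, -0.5]
finger_gap: 0.763
```

Run:
```python
from h import *
for i in range(3):
    delta(BAY+[0,0,.0375],Rdown()); viewer.snapshot('top')
```

```text
t 11.68 pos [ 0.5127 -0.2632  0.0464] gap 0.763 F [-2.15  0.43 -0.46] | shift cm [ 0.08 -0.17 -0.11] rot [ 0.19  0.13 -0.06]
t 11.73 pos [ 0.5128 -0.2632  0.0463] gap 0.758 F [-3.12  1.81  7.71] | shift cm [ 0.08 -0.18 -0.12] rot [ 0.21  0.13 -0.06]
t 11.78 pos [ 0.5128 -0.2632  0.0463] gap 0.759 F [-3.32  1.54  6.94] | shift cm [ 0.08 -0.18 -0.12] rot [ 0.21  0.13 -0.06]
```

Emit:
play_rows(series=[0,0,0,0,0,0,0.8,0,0,0,0,0,0,0.8,0,0,0,0,0,0,0.8,0,0,0,0,0,0,0.8])

```text
time_s: 12.17
position: [0.5152, -0.265, 0.0482]
orientation: [0.698, 0.716, 0.001, 0.005]
ft_force: [0.2, -0.1, 0.7]
finger_gap: 0.897
```

Emit:
play_rows(series=[0,0,-1.0,0,0,0,0.8,0,0,-1.5,0,0,0,0.8,0,0,-2.5,0,0,0,0.8,0,0,-3,0,0,0,0.8,0,0,-3,0,0,0,0.8,0,0,-3,0,0,0,0.8,0,0,-2,0,0,0,0.8,0,0,0,0,0,0,1])

```text
time_s: 12.83
position: [0.5131, -0.2637, 0.2181]
orientation: [0.698, 0.716, 0.001, 0.004]
ft_force: [1.2, -0.2, 0.2]
finger_gap: 0.997
```

Run:
```python
from h import *
delta(BAY+[0,0,.15],Rdown())
t=np.linspace(0,2*np.pi,49); ci=np.c_[.033*np.cos(t),.033*np.sin(t),0*t]
P=[((0,255,0),BAY+ci+[0,0,d]) for d in (0,.08)]
crop('side','sc8',300,160,420,260,6,P)
```

```text
t 12.83 pos [ 0.5131 -0.2637  0.2181] gap 0.997 F [ 1.24 -0.23  0.24] | shift cm [ 0.15 -0.25  5.81] rot [ 0.41  0.3  -0.07]
```

View pics/sc8.png

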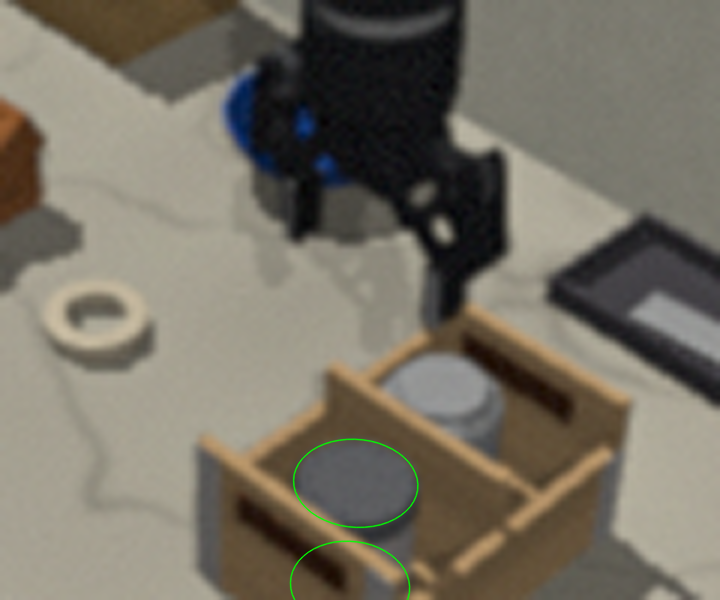

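Run:
```python
from h import *
P=slot('r')+AX*.17; print(P); delta(P,Rtilt())
```

```text
[0.48563295 0.17165951 0.18722432]
t 12.88 pos [ 0.5128 -0.2634  0.2165] gap 0.993 F [ 0.98 -0.53  0.45] | shift cm [43.58 -1.65  2.72] rot [-29.64   0.3   -0.11]
```

Emit:
play_rows(series=[2,-0.1,0,0,0,0,1,3.5,-0.1,0,0,0,0,1,3.5,-0.1,0,0,0,0,1,3.5,-0.1,0,0,0,0,1,3.5,-0.1,0,-4,0,0,1,3.5,-0.1,0,-4,0,0,1,3.5,0,0,-4,0,0,1,3.5,0,0,-4,0,0,1,3.5,0,0,-4,0,0,1,3.5,0,0,-4,0,0,1,3.5,0,0,-4,0,0,1,3.5,0,0,-1.5,0,0,1,2,0,0,0,0,0,1,0,0,0,0,0,0,1,0,0,0,0,0,0,1])

```text
time_s: 14.13
position: [0.4857, 0.1768, 0.2002]
orientation: [0.675, 0.69, 0.188, 0.183]
ft_force: [0.4, -0.9, -0.0]
finger_gap: 0.999
```

Run:
```python
from h import *
delta(slot('r')+AX*.12,Rtilt())
```

```text
t 14.13 pos [0.4857 0.1768 0.2002] gap 0.999 F [ 0.36 -0.92 -0.04] | shift cm [-0.5  -0.71  6.11] rot [ 0.39  0.13 -0.34]
```

Emit:
play_rows(series=[-0.4,-0.6,2,0.4,0.1,-0.3,1,0,0,2,0,0,0,1,0,0,1,0,0,0,1,0,0,0,0,0,0,1,0,0,0,0,0,0,1])

```text
time_s: 14.55
position: [0.5053, 0.1698, 0.1504]
orientation: [0.675, 0.692, 0.183, 0.18]
ft_force: [0.6, 0.1, -0.4]
finger_gap: 1.0
```

Run:
```python
from h import *
delta(slot('r')+AX*.12,Rtilt())
crop('top','tr9',195,175,295,250,8)
```

```text
t 14.55 pos [0.5053 0.1698 0.1504] gap 1.0 F [ 0.59  0.07 -0.41] | shift cm [0.25 0.14 0.83] rot [-0.23  0.2  -0.13]
```

View pics/tr9.png

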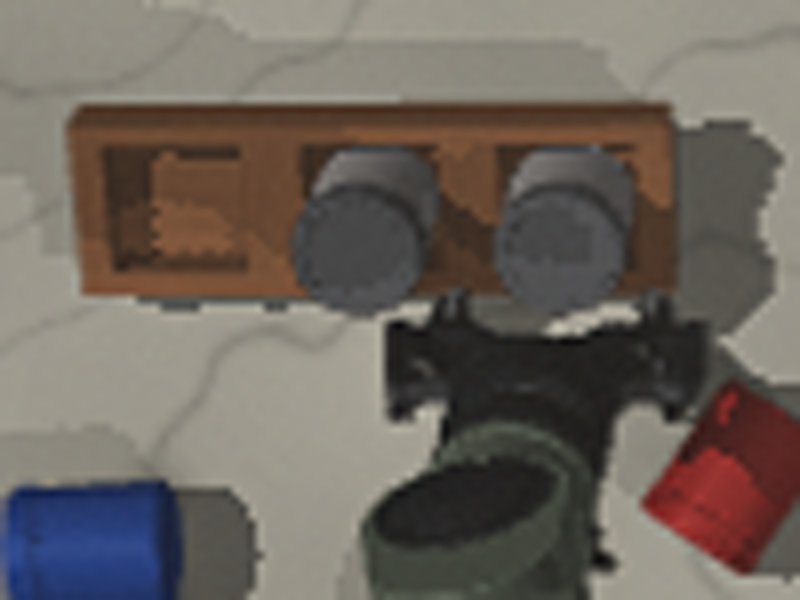

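Emit:
play_rows(series=[0.2,0.1,1,-0.2,0.2,-0.1,1,0,0,1.2,0,0,0,1,0,0,1.2,0,0,0,1,0,0,0,0,0,0,1,0,0,0,0,0,0,1])

```text
time_s: 15.02
position: [0.5248, 0.1701, 0.1245]
orientation: [0.675, 0.691, 0.187, 0.182]
ft_force: [0.3, 0.5, 0.3]
finger_gap: 1.001
```

Run:
```python
from h import *
delta(slot('r')+AX*.036,Rtilt())
```

```text
t 15.02 pos [0.5248 0.1701 0.1245] gap 1.001 F [0.32 0.5  0.25] | shift cm [ 0.27 -0.28  6.01] rot [ 0.21  0.08 -0.23]
```

Emit:
play_rows(series=[0.25,-0.25,1,0.2,0.1,-0.2,1,0,0,1.2,0,0,0,1,0,0,0,0,0,0,1])

```text
time_s: 15.27
position: [0.5345, 0.1726, 0.1072]
orientation: [0.674, 0.692, 0.187, 0.181]
ft_force: [-0.0, -0.5, -0.3]
finger_gap: 1.001
```

Run:
```python
from h import *
delta(slot('r')+AX*.036,Rtilt())
```

```text
t 15.27 pos [0.5345 0.1726 0.1072] gap 1.001 F [-0.03 -0.54 -0.25] | shift cm [ 0.04 -0.25  4.02] rot [ 0.22 -0.03 -0.09]
```

Emit:
play_rows(series=[0,-0.2,1,0.2,0,0,1,0,0,1,0,0,0,1,0,0,1,0,0,0,1,0,0,0.6,0,0,0,1,0,0,0,0,0,0,1,0,0,0,0,0,0,1])

```text
time_s: 15.77
position: [0.5526, 0.1732, 0.0772]
orientation: [0.674, 0.692, 0.187, 0.181]
ft_force: [0.4, 0.1, 0.2]
finger_gap: 1.001
```

Run:
```python
from h import *
delta(slot('r')+AX*.036,Rtilt())
```

```text
t 15.77 pos [0.5526 0.1732 0.0772] gap 1.001 F [0.39 0.08 0.15] | shift cm [ 0.03 -0.31  0.52] rot [ 0.23 -0.06 -0.12]
```

Emit:
play_rows(series=[0.05,-0.3,0.5,0.2,0,-0.1,1,0,0,0,0,0,0,1,0,0,0,0,0,0,1])

```text
time_s: 16.02
position: [0.5524, 0.1738, 0.0712]
orientation: [0.673, 0.693, 0.186, 0.18]
ft_force: [0.6, -1.4, -0.2]
finger_gap: 1.005
```

Run:
```python
from h import *
delta(slot('r')+AX*.036,Rtilt())
```

```text
t 16.02 pos [0.5524 0.1738 0.0712] gap 1.005 F [ 0.57 -1.45 -0.19] | shift cm [-0.03  0.01  0.01] rot [ 0.02 -0.06 -0.  ]
```

Grip and lift.

Emit:
play_rows(series=[0,0,0,0,0,0,-1,0,0,0,0,0,0,-1,0,0,0,0,0,0,-1,0,0,0,0,0,0,-1,0,0,0,0,0,0,-1])

```text
time_s: 16.43
position: [0.5519, 0.1741, 0.0719]
orientation: [0.673, 0.693, 0.186, 0.18]
ft_force: [-1.0, -0.4, 0.2]
finger_gap: 0.762
```

Run:
```python
from h import *
delta(slot('r')+AX*.036,Rtilt())
```

```text
t 16.43 pos [0.5519 0.1741 0.0719] gap 0.762 F [-1.02 -0.45  0.23] | shift cm [-0.06  0.02  0.1 ] rot [ 0.03 -0.09  0.02]
```

Emit:
play_rows(series=[0,0,-0.8,0,0,0,-1,0,0,-0.8,0,0,0,-1,0,0,-0.8,0,0,0,-1,0,0,-0.6,0,0,0,-1,0,0,0,0,0,0,-1,0,0,0,0,0,0,-1])

```text
time_s: 16.93
position: [0.5351, 0.1736, 0.1013]
orientation: [0.673, 0.693, 0.187, 0.18]
ft_force: [-0.5, -0.9, -0.8]
finger_gap: 0.763
```

```bash
python3 heft.py r
```

```text
t 16.93 pos [0.5351 0.1736 0.1013] gap 0.763 F [-0.45 -0.86 -0.76] | shift cm [-0.06  0.01  3.48] rot [ 0.06 -0.11  0.02]
[-0.00137851 -0.05486515 -0.91422969] [0.46922727 0.67248971 0.48512346] [-0.02683464  0.58761678 -0.00218831]
[-0.23 -0.25 -0.57 -1.09 -0.87 -1.05 -1.99 -0.88 -1.21 -1.02]
t 17.43 pos [0.5352 0.1735 0.1003] gap 0.762 F [ 0.24 -0.04 -1.02] | shift cm [-0.05  0.05  3.39] rot [ 0.   -0.08  0.01]
```

View pics/heft_r.png

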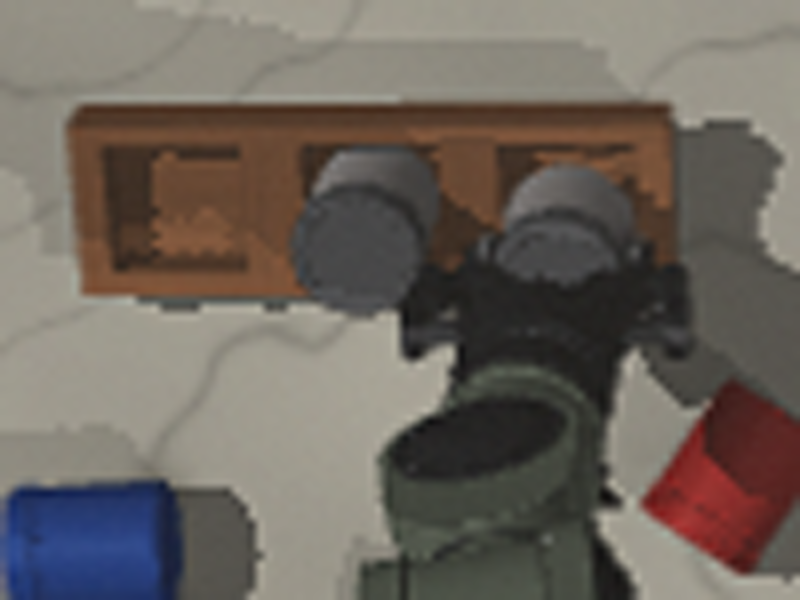

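Emit:
play_rows(series=[0,0,0.8,0,0,0,-1,0,0,0.8,0,0,0,-1,0,0,0.6,0,0,0,-1,0,0,0,0,0,0,-1,0,0,0,0,0,0,-1])

```text
time_s: 17.85
position: [0.548, 0.1738, 0.0787]
orientation: [0.673, 0.693, 0.186, 0.18]
ft_force: [0.9, 0.4, 0.4]
finger_gap: 0.759
```

Run:
```python
from h import *
delta(slot('r')+AX*.036,Rtilt())
```

```text
t 17.85 pos [0.548  0.1738 0.0787] gap 0.759 F [0.86 0.41 0.4 ] | shift cm [-0.04  0.03  0.88] rot [ 0.01 -0.07  0.  ]
```

Emit:
play_rows(series=[0,0,0.5,0,0,0,-1,0,0,0.4,0,0,0,-1,0,0,0.2,0,0,0,-1,0,0,0.1,0,0,0,-1,0,0,0,0,0,0,-1])

```text
time_s: 18.27
position: [0.5527, 0.1741, 0.0713]
orientation: [0.673, 0.692, 0.187, 0.182]
ft_force: [1.0, -0.0, -0.8]
finger_gap: 0.757
```

Run:
```python
from h import *
for i in range(3):
    delta(slot('r')+AX*.036,Rtilt());viewer.snapshot('side')
```

```text
t 18.27 pos [0.5527 0.1741 0.0713] gap 0.757 F [ 1.01 -0.01 -0.78] | shift cm [-0.06 -0.02  0.  ] rot [ 0.23 -0.05  0.03]
t 18.32 pos [0.5528 0.1741 0.0712] gap 0.76 F [-0.52  0.03 -0.59] | shift cm [-0.06 -0.02 -0.01] rot [ 0.22 -0.05  0.03]
t 18.37 pos [0.5529 0.1741 0.0709] gap 0.76 F [-1.15 -1.08 -0.78] | shift cm [-0.05 -0.01 -0.03] rot [ 0.2  -0.05  0.02]
```

Emit:
play_rows(series=[0,0,0,0,0,0,1,0,0,0,0,0,0,1,0,0,0,0,0,0,1,0,0,0,0,0,0,1,0,0,0,0,0,0,1])

```text
time_s: 18.83
position: [0.5541, 0.174, 0.0704]
orientation: [0.673, 0.692, 0.187, 0.182]
ft_force: [0.5, 0.7, -0.8]
finger_gap: 1.001
```

Run:
```python
from h import *
for i in range(1):
    delta(slot('r')+AX*.036,Rtilt());viewer.snapshot('side')
```

```text
t 18.83 pos [0.5541 0.174  0.0704] gap 1.001 F [ 0.49  0.66 -0.85] | shift cm [-0.05 -0.09 -0.15] rot [ 0.22 -0.04  0.  ]
```

Emit:
play_rows(series=[0,0,-1.2,0,0,0,1,0,0,-1.6,0,0,0,1,0,0,-2,0,0,0,1,0,0,-2,0,0,0,1,0,0,-1,0,0,0,1,0,0,0,0,0,0,1,0,0,0,0,0,0,1])

```text
time_s: 19.47
position: [0.5131, 0.1724, 0.139]
orientation: [0.673, 0.692, 0.186, 0.181]
ft_force: [-0.1, 0.4, 0.4]
finger_gap: 1.002
```

Run:
```python
from h import *
delta(slot('m')+AX*.12,Rtilt())
crop('top','tr10',195,175,295,250,8); crop('side','sr10',240,140,320,210,10)
```

```text
t 19.47 pos [0.5131 0.1724 0.139 ] gap 1.002 F [-0.1   0.43  0.39] | shift cm [10.    0.03 -0.55] rot [ 0.1   0.01 -0.03]
```

View pics/tr10.png

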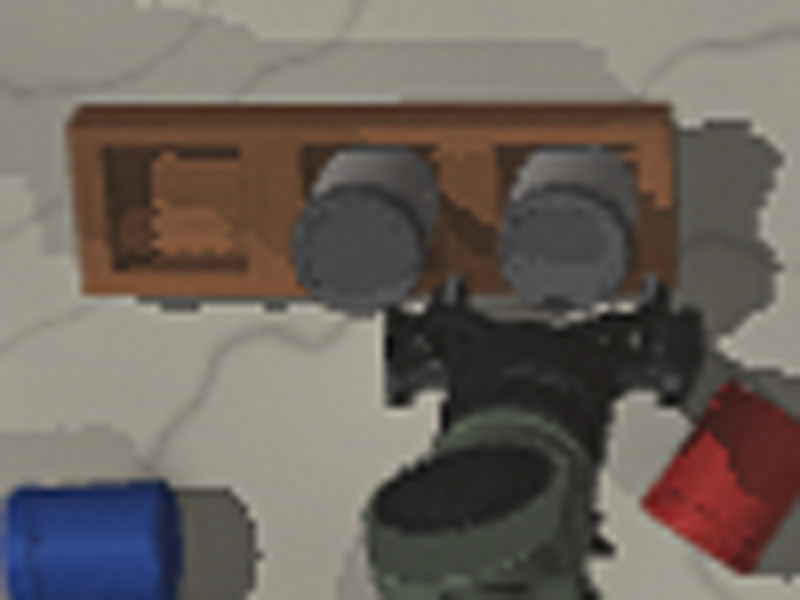

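View pics/sr10.png

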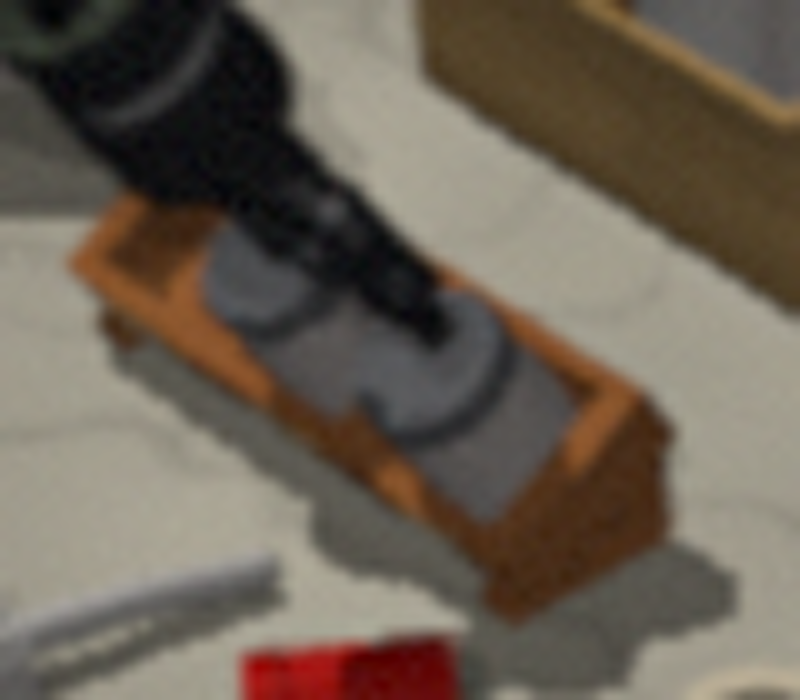

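Emit:
play_rows(series=[1.5,0,-1.5,0,0,0,1,3,0,-1,0,0,0,1,3,0,0,0,0,0,1,1.8,0,0,0,0,0,1,0,0,0,0,0,0,1,0,0,0,0,0,0,1])

```text
time_s: 20.07
position: [0.498, 0.2666, 0.1548]
orientation: [0.676, 0.691, 0.182, 0.18]
ft_force: [-0.3, -0.3, -0.2]
finger_gap: 1.0
```

Run:
```python
from h import *
delta(slot('m')+AX*.036,Rtilt())
```

```text
t 20.07 pos [0.498  0.2666 0.1548] gap 1.0 F [-0.3  -0.34 -0.16] | shift cm [0.6  0.38 9.84] rot [-0.35  0.31 -0.2 ]
```

Emit:
play_rows(series=[0.5,0.35,1,-0.3,0.3,-0.2,1,0,0,1.5,0,0,0,1,0,0,0.8,0,0,0,1,0,0,0,0,0,0,1,0,0,0,0,0,0,1])

```text
time_s: 20.48
position: [0.517, 0.2676, 0.1228]
orientation: [0.675, 0.692, 0.182, 0.18]
ft_force: [0.4, -0.3, -0.3]
finger_gap: 0.998
```

Run:
```python
from h import *
delta(slot('m')+AX*.036,Rtilt())
```

```text
t 20.48 pos [0.517  0.2676 0.1228] gap 0.998 F [ 0.43 -0.25 -0.28] | shift cm [0.53 0.31 6.12] rot [-0.36  0.31 -0.06]
```

Emit:
play_rows(series=[0.4,0.25,0,-0.3,0.3,0,1,0.3,0.2,0,-0.1,0.1,0,1,0,0,0,0,0,0,1])

```text
time_s: 20.73
position: [0.5206, 0.2735, 0.1252]
orientation: [0.674, 0.692, 0.186, 0.18]
ft_force: [-0.4, -0.2, 0.8]
finger_gap: 1.001
```

Run:
```python
from h import *
delta(slot('m')+AX*.036,Rtilt())
viewer.snapshot('side')
delta(slot('m')+AX*.036,Rtilt())
```

```text
t 20.73 pos [0.5206 0.2735 0.1252] gap 1.001 F [-0.36 -0.18  0.8 ] | shift cm [-0.09 -0.17  6.14] rot [ 0.01 -0.03 -0.15]
t 20.78 pos [0.5205 0.2734 0.1252] gap 1.001 F [0.17 0.3  0.43] | shift cm [-0.08 -0.16  6.15] rot [ 0.01 -0.02 -0.15]
```

Emit:
play_rows(series=[-0.1,-0.1,0.9,0,0,-0.1,1,0,0,1,0,0,0,1,0,0,1,0,0,0,1,0,0,0.7,0,0,0,1,0,0,0,0,0,0,1,0,0,0,0,0,0,1])

```text
time_s: 21.28
position: [0.5398, 0.2734, 0.0908]
orientation: [0.673, 0.692, 0.187, 0.181]
ft_force: [-0.7, -0.1, 0.2]
finger_gap: 1.0
```

Run:
```python
from h import *
delta(slot('m')+AX*.036,Rtilt())
```

```text
t 21.28 pos [0.5398 0.2734 0.0908] gap 1.0 F [-0.67 -0.09  0.24] | shift cm [-0.02 -0.12  2.2 ] rot [ 0.09 -0.07 -0.02]
```

Emit:
play_rows(series=[0,-0.1,0.8,0.1,0,0,1,0,-0.1,0.8,0,0,0,1,0,-0.1,0.5,0,0,0,1,0,0,0,0,0,0,1,0,0,0,0,0,0,1])

```text
time_s: 21.7
position: [0.5483, 0.2734, 0.0683]
orientation: [0.674, 0.693, 0.185, 0.18]
ft_force: [0.6, -0.7, -0.1]
finger_gap: 1.002
```

Run:
```python
from h import *
delta(slot('m')+AX*.036,Rtilt())
crop('top','tr11',195,175,295,250,8)
```

```text
t 21.7 pos [0.5483 0.2734 0.0683] gap 1.002 F [ 0.58 -0.66 -0.08] | shift cm [ 0.    0.28 -0.18] rot [-0.09 -0.04 -0.01]
```

View pics/tr11.png

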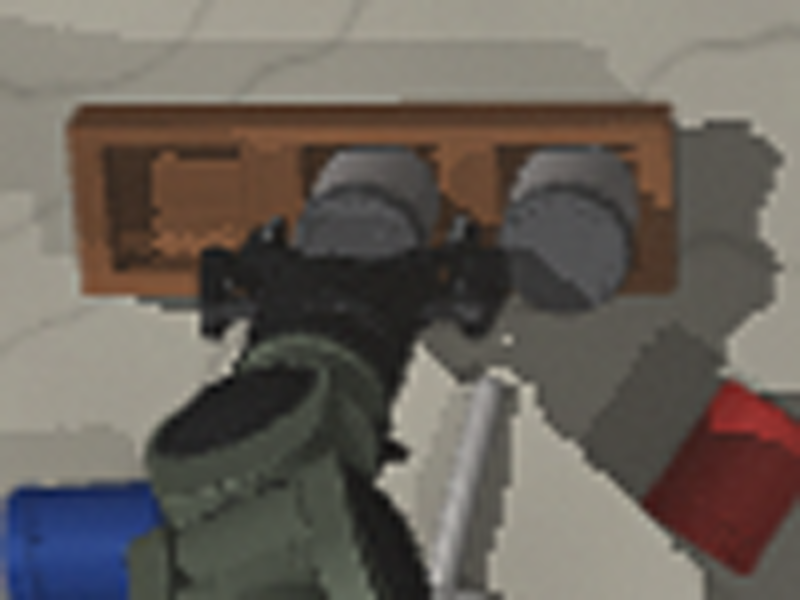

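Emit:
play_rows(series=[0,0.25,-0.2,0,0,0,1,0,0.1,0,0,0,0,1,0,0,0,0,0,0,-1,0,0,0,0,0,0,-1,0,0,0,0,0,0,-1,0,0,0,0,0,0,-1,0,0,0,0,0,0,-1])

```text
time_s: 22.33
position: [0.5503, 0.2741, 0.0736]
orientation: [0.673, 0.693, 0.186, 0.18]
ft_force: [1.4, 0.0, -1.7]
finger_gap: 0.764
```

Run:
```python
from h import *
delta(slot('m')+AX*.036,Rtilt())
```

```text
t 22.33 pos [0.5503 0.2741 0.0736] gap 0.764 F [ 1.36  0.   -1.7 ] | shift cm [-0.06 -0.17  0.19] rot [-0.02 -0.13 -0.  ]
```

Emit:
play_rows(series=[0,0,-0.8,0,0,0,-1,0,0,-0.8,0,0,0,-1,0,0,-0.8,0,0,0,-1,0,0,-0.6,0,0,0,-1,0,0,0,0,0,0,-1,0,0,0,0,0,0,-1])

```text
time_s: 22.83
position: [0.5327, 0.2733, 0.1021]
orientation: [0.673, 0.693, 0.186, 0.179]
ft_force: [0.4, 0.4, -3.1]
finger_gap: 0.76
```

```bash
python3 heft.py m
```

```text
t 22.83 pos [0.5327 0.2733 0.1021] gap 0.76 F [ 0.37  0.4  -3.08] | shift cm [-0.04 -0.05  3.53] rot [-0.11 -0.13  0.03]
[ 0.07518715 -0.07826763 -2.48718276] [0.4421193  0.20279571 0.42990321] [-0.03788281  0.73784171 -0.00763163]
[-1.63 -2.79 -2.67 -1.93 -3.12 -2.86 -2.25 -2.55 -2.74 -2.34]
t 23.33 pos [0.5332 0.2732 0.1013] gap 0.761 F [ 0.34 -0.4  -2.34] | shift cm [-0.03 -0.06  3.44] rot [-0.13 -0.1   0.01]
```

View pics/heft_m.png

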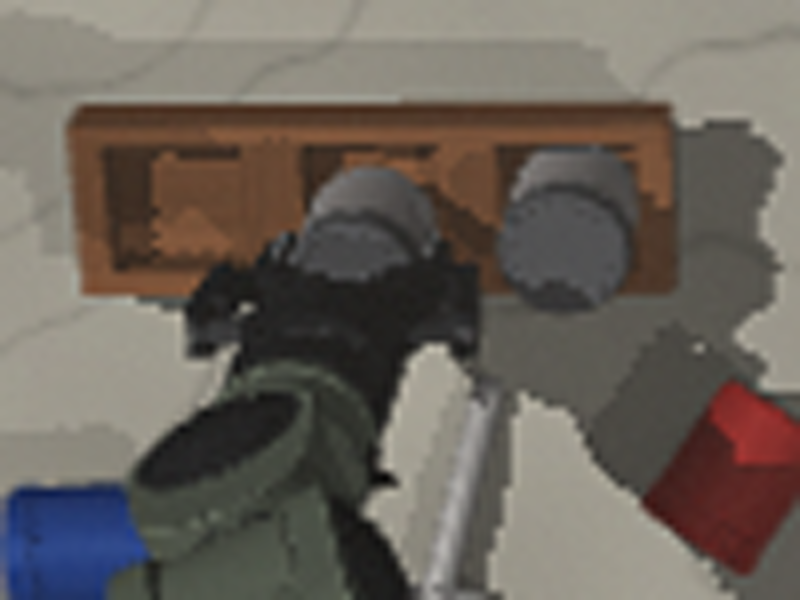

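Emit:
play_rows(series=[0,0,-1.5,0,0,0,-1,0,0,-2.8,0,0,0,-1,0,0,-2.8,0,0,0,-1,0,0,-2.8,0,0,0,-1,0,0,-2.8,0,0,0,-1,0,0,-1.5,0,0,0,-1,-2,0,0,4,0,0,-1,-3.5,0,0,5,0,0,-1,-3.5,0,0,5,0,0,-1,-3.5,0,0,5,0,0,-1,-3.5,0,0,5,0,0,-1,-3.5,0,0,4,0,0,-1,-3.5,0,0,2,0,0,-1,-3.5,0,0,0,0,0,-1,-3.5,0,0,0,0,0,-1,-2,0,0,0,0,0,-1,0,0,0,0,0,0,-1])

```text
time_s: 24.75
position: [0.4741, -0.0639, 0.2305]
orientation: [0.693, 0.721, -0.005, -0.006]
ft_force: [-0.2, -0.1, -1.5]
finger_gap: 0.758
```

Run:
```python
from h import *
delta(BAY+[0,0,.22],Rdown())
```

```text
t 24.75 pos [ 0.4741 -0.0639  0.2305] gap 0.758 F [-0.18 -0.11 -1.54] | shift cm [-19.99   2.92  -0.04] rot [-0.9  -0.1   0.73]
```

Emit:
play_rows(series=[-1.5,0.3,0,-0.4,0,0.3,-1,-3,0.6,0,-0.3,0,0.3,-1,-3.3,0.6,0,0,0,0,-1,-3.3,0.6,0,0,0,0,-1,-3,0.4,0,0,0,0,-1,-2,0.2,0,0,0,0,-1,-0.8,0,0,0,0,0,-1,0,0,0,0,0,0,-1,0,0,0,0,0,0,-1])

```text
time_s: 25.5
position: [0.5089, -0.2386, 0.2283]
orientation: [0.697, 0.717, 0.0, -0.0]
ft_force: [0.4, 0.9, -2.4]
finger_gap: 0.764
```

Run:
```python
from h import *
viewer.snapshot('top')
delta(BAY+[0,0,.20],Rdown())
```

```text
t 25.55 pos [ 0.5088 -0.2382  0.2283] gap 0.758 F [ 0.26 -0.48 -2.87] | shift cm [-2.43  0.15  1.82] rot [ 0.   -0.06  0.17]
```

Emit:
play_rows(series=[-1.2,0.1,0.4,0,0,0.2,-1,-1.2,0.1,0.4,0,0,0,-1,-0.5,0,0.4,0,0,0,-1,0,0,0,0,0,0,-1,0,0,0,0,0,0,-1])

```text
time_s: 25.97
position: [0.5121, -0.2654, 0.2151]
orientation: [0.696, 0.718, 0.001, -0.001]
ft_force: [0.2, 0.0, -2.9]
finger_gap: 0.763
```

```bash
cat > sidev.py <<'E'
from h import *
import sys
s=telemetry.get_state(); M=R.from_quat(s['orientation']).as_matrix()
t=np.linspace(0,2*np.pi,49); ci=np.c_[.033*np.cos(t),.033*np.sin(t),0*t]
P=[((0,255,0),s['position']+(ci+[0,0,.038])@M.T),((0,255,255),np.array([.512,-.2632,.09])+ci)]
crop('side',sys.argv[1],300,160,420,260,6,P)
viewer.snapshot('top')
delta(np.array([.512,-.2632,.09+.038]),Rdown())
E
python3 sidev.py sc12
```

```text
t 26.07 pos [ 0.512  -0.2652  0.2152] gap 0.761 F [ 0.53  0.29 -2.57] | shift cm [0.18 0.01 8.72] rot [-0.02 -0.11  0.29]
```

View pics/sc12.png

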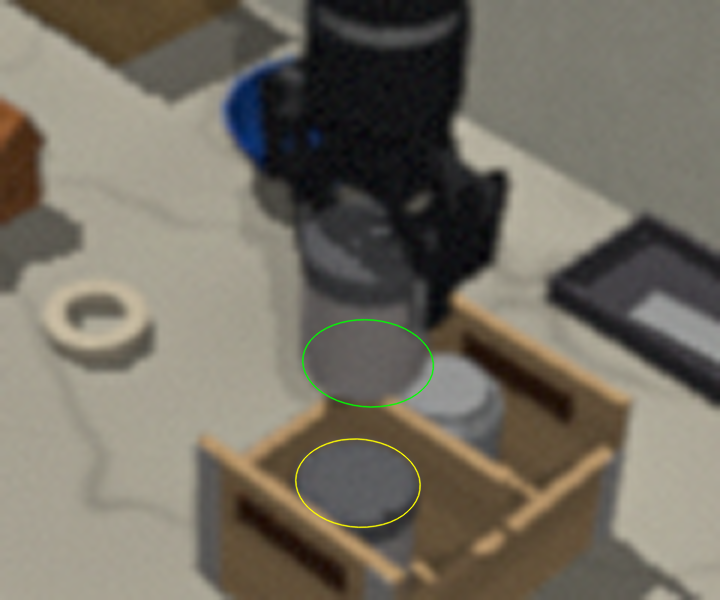

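Emit:
play_rows(series=[0.1,0,1.0,0,0,0.2,-1,0.1,0,1.5,0,0,0,-1,0,0,1.5,0,0,0,-1,0,0,1.5,0,0,0,-1,0,0,0.8,0,0,0,-1,0,0,0,0,0,0,-1,0,0,0,0,0,0,-1])

```text
time_s: 26.65
position: [0.5122, -0.261, 0.1485]
orientation: [0.697, 0.717, 0.001, -0.0]
ft_force: [0.2, -0.2, -2.7]
finger_gap: 0.763
```

```bash
python3 sidev.py sc13
```

```text
t 26.75 pos [ 0.5126 -0.2613  0.1492] gap 0.76 F [ 0.08  0.48 -1.71] | shift cm [-0.19 -0.07  2.12] rot [ 0.13 -0.06  0.15]
```

View pics/sc13.png

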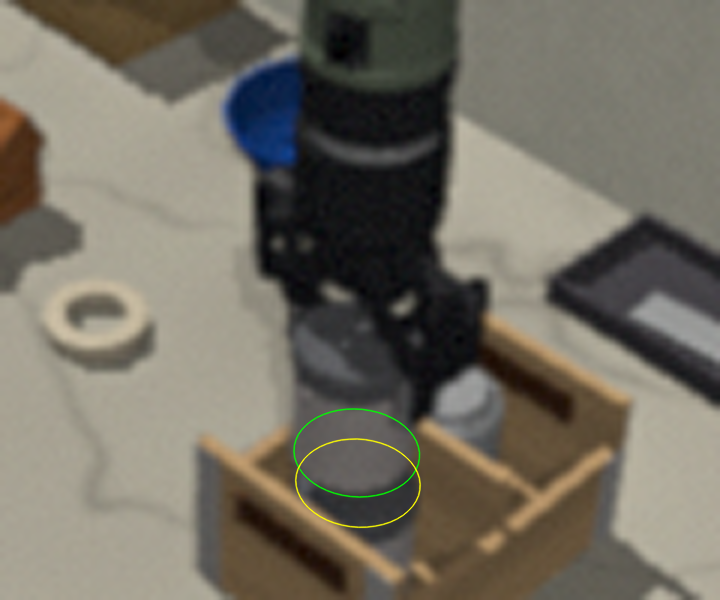

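Emit:
play_rows(series=[-0.1,0,0.6,0.1,0,0.1,-1,-0.1,0,0.6,0,0,0,-1,0,0,0.3,0,0,0,-1,0,0,0,0,0,0,-1,0,0,0,0,0,0,-1])

```text
time_s: 27.17
position: [0.5145, -0.2648, 0.1353]
orientation: [0.698, 0.716, 0.001, 0.002]
ft_force: [-0.1, 0.5, -3.0]
finger_gap: 0.761
```

```bash
python3 sidev.py sc14
```

```text
t 27.27 pos [ 0.5145 -0.2648  0.1355] gap 0.762 F [ 0.82 -0.27 -1.69] | shift cm [ 0.16 -0.24  0.74] rot [0.26 0.11 0.03]
```

Emit:
play_rows(series=[0.15,-0.2,0.3,0.25,0.1,0,-1,0,-0.05,0.3,0,0,0,-1,0,0,0.15,0,0,0,-1,0,0,0.1,0,0,0,-1])

```text
time_s: 27.6
position: [0.5121, -0.2634, 0.1269]
orientation: [0.698, 0.716, 0.0, 0.001]
ft_force: [-0.6, 0.1, 12.3]
finger_gap: 0.759
```

```bash
python3 sidev.py sc15;python3 sidev.py sc15
```

```text
t 27.7 pos [ 0.5122 -0.2635  0.1272] gap 0.761 F [ 0.44  0.46 -2.47] | shift cm [ 0.03 -0.02 -0.08] rot [0.06 0.05 0.03]
t 27.8 pos [ 0.5122 -0.2635  0.1272] gap 0.763 F [ 0.38 -0.78 -2.3 ] | shift cm [ 0.03 -0.02 -0.08] rot [0.05 0.05 0.03]
```

Emit:
play_rows(series=[0,0,0.1,0,0,0,-1,0,0,0.1,0,0,0,-1,0,0,0,0,0,0,1,0,0,0,0,0,0,1,0,0,0,0,0,0,1,0,0,0,0,0,0,1,0,0,0,0,0,0,1])

```text
time_s: 28.38
position: [0.5138, -0.2645, 0.1285]
orientation: [0.698, 0.716, 0.0, 0.003]
ft_force: [0.3, -0.2, 0.5]
finger_gap: 0.998
```

```bash
python3 sidev.py sc16
```

```text
t 28.48 pos [ 0.5137 -0.2645  0.1285] gap 1.0 F [0.34 0.06 0.76] | shift cm [ 0.14 -0.17  0.05] rot [0.28 0.22 0.03]
```

View pics/sc16.png

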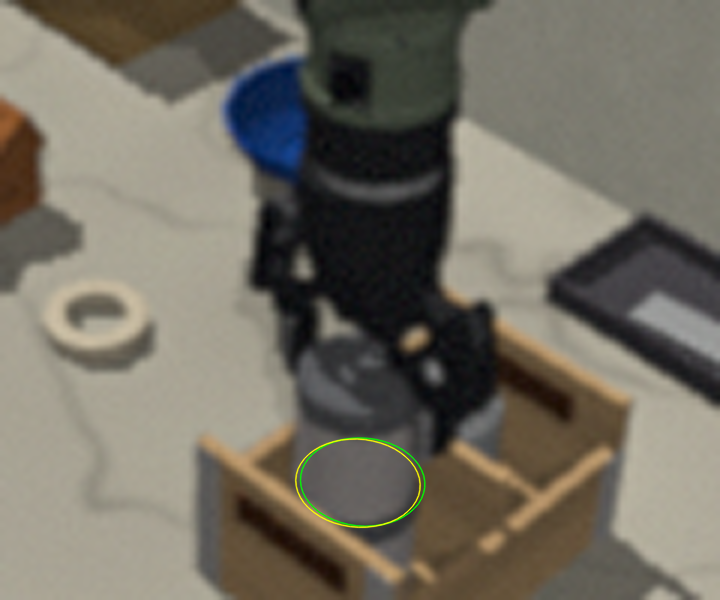

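Released, the stack stands squarely. Retract upward, then aside.

Emit:
play_rows(series=[0,0,-1,0,0,0,1,0,0,-1.5,0,0,0,1,0,0,-2.5,0,0,0,1,0,0,-3,0,0,0,1,0,0,-3,0,0,0,1,0,0,-2,0,0,0,1,0,0,0,0,0,0,1])

```text
time_s: 29.07
position: [0.5112, -0.2629, 0.2656]
orientation: [0.698, 0.716, -0.0, 0.0]
ft_force: [0.7, -0.6, 0.1]
finger_gap: 1.001
```

Emit:
play_rows(series=[2,0,0,0,0,0,1,3.5,0,0,0,0,0,1,3.5,0,0,0,0,0,1,3.5,-0.5,0,0,0,0,1,3.5,-0.5,0,0,0,0,1,3.5,-0.5,0,0,0,0,1,2,0,0,0,0,0,1,0,0,0,0,0,0,1,0,0,0,0,0,0,1])

```text
time_s: 29.82
position: [0.4897, -0.042, 0.2667]
orientation: [0.699, 0.715, 0.0, 0.003]
ft_force: [0.7, -0.2, -0.0]
finger_gap: 1.0
```

Run:
```python
from h import *
t=np.linspace(0,2*np.pi,49); ci=np.c_[.033*np.cos(t),.033*np.sin(t),0*t]
P=[((0,255,0),BAY+ci+[0,0,d]) for d in (.08,.16)]
im=viewer.snapshot('side'); cv2.imwrite('pics/side17.png',im[:,:,::-1])
crop('side','sc17',320,180,420,270,6,P,img=im)
im=viewer.snapshot('top'); cv2.imwrite('pics/top17.png',im[:,:,::-1])
crop('top','tc17',340,165,420,240,8,P,img=im); crop('top','tr17',195,175,295,250,8,img=im)
delta(BAY)
```

```text
t 29.92 pos [ 0.4901 -0.0431  0.2666] gap 1.001 F [ 0.53 -0.06  1.14] | shift cm [-21.87   1.51  25.77] rot None
```

View pics/sc17.png

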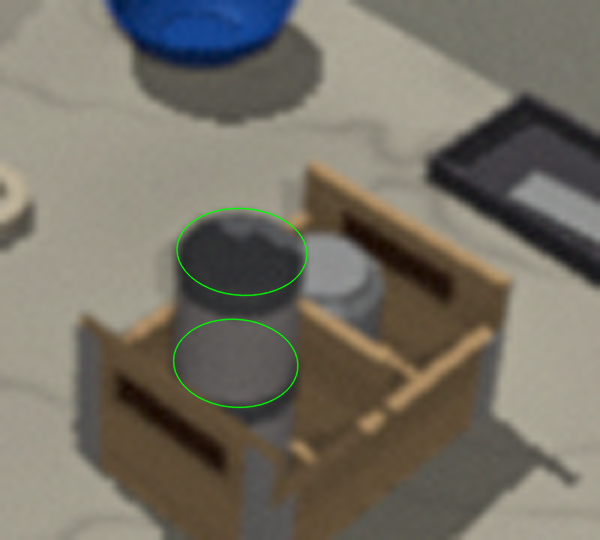

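View pics/tc17.png

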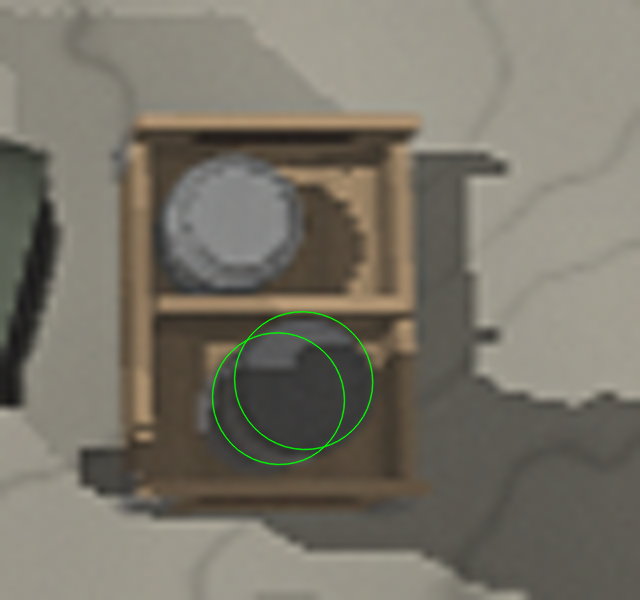

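View pics/tr17.png

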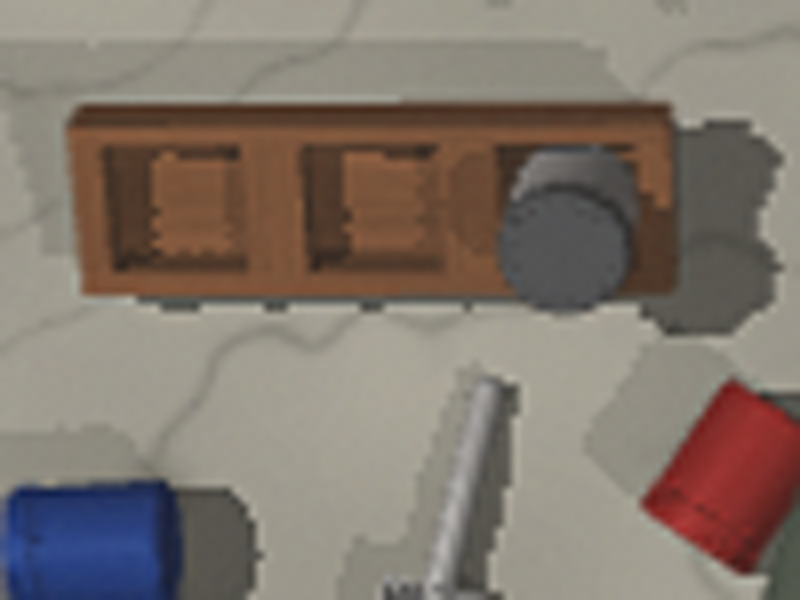

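View pics/side17.png

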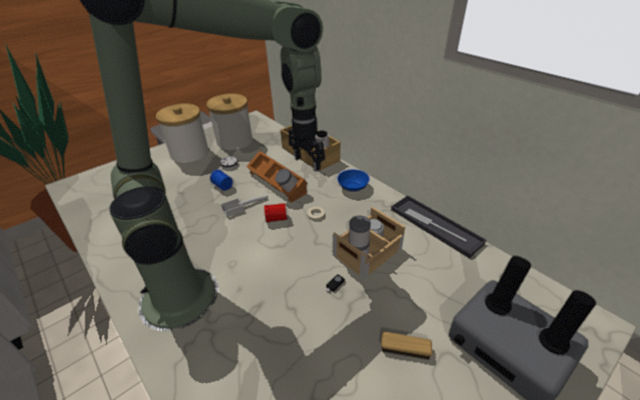

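Run:
```python
from workcell import robot,telemetry
print(telemetry.get_state()['dq'].round(3)); print(robot.job_done())
```

```text
[-0.024  0.01   0.009 -0.002 -0.004  0.001]
the job is handed in; nothing more can be done
None
```

The two heavier tubs are stacked upright in the carrier's bay and the lightest is back in its slot. I handed the job in at about 30 s; no verdict is reported.

| Tub (slot) | Weight measured | Where it is now |
|---|---|---|
| left | about 4.4 N, heaviest | upright on the bay floor, at the bottom |
| middle | about 2.5 N | on top of the heaviest |
| right | about 0.9 N, lightest | back in its own slot |

- **Stack:** the last pictures from both cameras show both tubs upright. They lie within about 2–3 mm of the bay centre.
- **Lightest tub:** its lid sits about 2 mm from where it started, within the slot's play, and it leans as before.
- **Everything else:** nothing else on the counter looks moved in the last side picture; I did not measure the other objects. The arm stood clear of everything, almost still.
- **What disagreed:**
  - Single force readings jump by about ±0.5 N, so each weight is the mean of 10 readings.
  - A touch force of about 12 N showed briefly as the second tub met the first.
  - The side camera showed the heaviest tub about 1 px off my prediction while it was held high. The difference was gone once it was in the bay.

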